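# Pull the porch-light slide switch behind the driftwood board with the brass hook

### The arm

A 6-joint arm with a two-finger parallel gripper is mounted at the origin on the work surface. World frame = base frame: x ahead of the robot, y to its left, z up, the work surface at z = 0. Lengths are in m, angles in rad, forces in N, time in s.
With the tool pointing down it reaches from about 0.35 to 0.85 m from the base axis. Payload 8.1 kg.
Tool frame: the origin (TCP) lies at the very end of the fingers, on their centre line; the grasp point (between the pads) lies 19 mm behind it; z points along the fingers, y is the direction in which the jaws open and shut (so a half turn about z gives the same grasp; the last joint's range is limited). The gripper opens to 85 mm and grips with 20 to 120 N. Pads are 22 mm wide; open, the fingers measure 114 mm over their backs; the gripper's body (76 mm by 85 mm) begins 54 mm behind the grasp point. The pads swing forward as they close: fully open they stand 13 mm farther back than shut.
Start: joints at [-1.39, 0.13, 1.488, -0, 1.523, -0.085], TCP at [0.158, -0.579, 0.202] pointing down, gripper open.
Joint ranges: [-2.96, 2.96], [-0.89, 2.26], [0.02, 2.5], [-1.34, 4.48], [0, 2.73], [-2.66, 2.66]. Speed limits (rad/s): [2.39, 2.39, 2.79, 3.14, 3.14, 3.14].

### API

Orientations are given as a unit quaternion [w, x, y, z].
In Python, from plant import arm, viewer, close_job gives the robot as it stands. The module is installed in compiled form; this text tells all that it offers.
- The arm moves only by the tool carry_out, never from a script. Its argument "series" is a list of rows, each a list of 2 entries, a list of its own where there are three numbers: the shift along the world's x, y, z in cm, then the turn, a rotation vector about the world's x, y, z in degrees. In form: [[[tx, ty, tz], [rx, ry, rz]], ...]. A call has 1 to 20 rows; each row shifts and turns the commanded pose from where the row before left it; what a row does not reach is not made up. A row lasts 1/10 s, in which the tool goes at most 50 mm and 8.59 degrees, less where a joint would pass 70% of its speed; a pose out of reach is approached as far as the arm can. A call with a gripper value outside its range is refused whole. "claw" is the opening, from 0 (shut) to 1 (fully open), set as the call begins (left out, the last holds). The fingers move at their own pace and stop on an object; "grip_force" is the grip in N (left out, the last holds). Time passes only in rows, so rows that do not move let the fingers close. It gives the time, the measured TCP pose, the force and the opening at its end, in the units of the state.
- arm.get_obs(): the state, without advancing time (a new reading comes with each control period).
- viewer.read_camera(name): name is "scene" or "side" or "wrist"; returns (picture, depth): 384x512x3 uint8, red, green, blue; 384x512 float32, m along the optical axis (not along the pixel's ray), 0 where there is no reading.
- viewer.get_calibration(name): a dict with "fx", "fy", "cx", "cy" (pixels), "k1" (the pictures are not rectified: a ray, as slopes to the right and down, at radius r is drawn at 1 + k1 r^2 times it, then the intrinsics apply), "rvec" (rotation vector, rad) and "tvec" (3), from world to camera coordinates, as OpenCV has them; the wrist camera has in their place "hand_eye" (4x4, takes a point from camera to tool coordinates, whose origin is the TCP and whose axes are the flange's). Camera axes: x right, y down, z forward; pixel columns grow to the right and rows downward; lengths in m; the calibration is good to about 2 mm. A picture is of the moment at which its call begins: read the wrist's pose just before it. get_calibration takes no time and is no camera call.
- close_job(): hands the job in, once; it reports no verdict.
The state is a dict: "t": time; "qpos": joint angles; "dq": joint speeds; "tau": joint torques, N m; "ee_pos": TCP position; "tcp_rot": TCP orientation; "force": force on the tool from outside, world axes, zero at the start; "wrist_torque": the same for the moment, N m; "opening": opening from 0.0 (shut) to 1.0 (fully open).
Only numpy, scipy, OpenCV 4.12 (cv2) and the standard library are available. Lean on these libraries where they do the work, as an engineer would, in place of code of your own. Each camera call takes 0.05 s, during which the arm holds its last target. There are 200 camera calls.

### The job

Switch the porch light on: take the bent brass hook from its rest by its handle, reach over the driftwood board and, with the hook only, draw the slide lever behind it all the way towards the board. Keep pulling it against its stop with a steady 11 N for a full second so that it latches (under 8 N does not latch it, over 14 N breaks it). Then lay the hook back in its rest the way it lay and let go, leaving the other things where they are.

Things in the scene. Friction and masses are not known exactly. Their poses are not given: they have to be found in the camera images.
- bay: Fixed driftwood switch bay. Origin: on the table under the middle of the lever's track; x points away from the board (away from the robot), y along the board, z up. A switch housing, x -40 to 50, y +-25 mm, 30 mm tall, carries the lever in a well with cheeks (y +-98 to +-110 mm) and a back (x 84 to 96 mm), 50 mm tall.
- board_top (a point): Centre of the top edge of the bay's driftwood board (the barrier, on the robot's side of the lever), 100 mm above the table, at x = -55 mm in the bay's frame. The board is 220 mm wide along the bay's y and 18 mm thick.
- lever: The switch lever (origin at its foot). It slides along the bay's x over 22 mm to a rigid stop on the board's side; it starts 0 to 12 mm from the off end, and stop and off end lie up to 10 mm either way from their mean place, which cannot be seen: feel for the stop. It resists 2.5 to 4 N and stays where left. At the stop over 8 N for half a second unbroken latches it; over 14 N breaks it.
- lever_top (a point): Centre of the top face of the lever, 80 mm above the table. The lever is an upright steel plate, 8 mm thick along the bay's x, 24 mm wide along y, rising from 30 to 80 mm above the table. In the bay's frame this point starts at x = -11 to +21 mm, and at the stop lies at x = -21 to -1 mm.
- hook_grip (a point): Centre of the hook's wooden handle (80 mm along x, 18 mm wide along y, 24 mm tall; grasp it from above across the 18 mm). A 9 mm brass rod runs through it along x from -75 to +140 mm and there bends straight down (-z), its foot 69.5 mm below the rod's axis. z is up in the rest. 0.12 to 0.2 kg, balanced about 20 mm ahead of this point.
- hook_tip (a point): Lowest point of the hook's bent-down end (9 mm thick, round): at x = +140 mm, z = -69.5 mm from the handle's centre.
- hook: The bent brass hook as a body; same frame as point hook_grip.
- rest_seat (a point): Where the handle's centre lies when the hook is in its fixed rest, 85 mm above the table (it starts within 4 mm along x). x points as the bent end does, z up. Two V saddles, open upwards, 14 mm thick, 36 mm wide, tops 96 mm above the table, stand at x = +-58 mm and carry the rod before and behind the handle, with 11 mm of play at each end.
- rest: The fixed hook rest; origin on the table below point rest_seat, same axes; base plate 160 x 70 x 12 mm.
- conch: Bystander, to be left alone: conch shell, about 125 x 75 x 75 mm. Origin at the centre of its underside.
- car_key: Bystander, to be left alone: turquoise plastic car key with a short steel blade, 80 x 32 x 13 mm, lying flat. Origin at the centre of its underside.
- lighter: Bystander, to be left alone: steel flip-top lighter case standing upright, 38 x 13 x 57 mm. Origin at the centre of its underside.
- stopper: Bystander, to be left alone: sea-glass green bottle stopper, 38 mm across, 48 mm tall, standing. Origin at the centre of its underside.
- bowl: Bystander, to be left alone: small glazed bowl, 110 mm across, 45 mm tall. Origin at the centre of its underside.
- lotion: Bystander, to be left alone: white lotion bottle, 50 mm across, 130 mm tall, standing. Origin at the centre of its underside.
- pebble: Bystander, to be left alone: grey pebble, 60 x 42 x 22 mm. Origin at the centre of its underside.

How it is judged:
On the way, in this order (a step that is already met when the one before it is completed fails the run):
1. the hook is lifted out of its rest (height (world z) of hook_grip above 0.115 m), for 0.1 s.
2. the lever is held against its stop by the hook with more than 8 N for half a second (value of joint lever above 0.0205 m and contact force between hook and lever above 8 N), for 0.5 s.
At the end, for the whole second after the job is handed in: the lever is at its stop (travel over 19.5 mm of 22) and the hook lies still and released in both saddles of its rest: handle centre within 13 mm along and 5 mm across and in height of the seat, rod within 0.1 rad of the rest's direction, bent end down within 0.25 rad (value of joint lever above 0.0195 m and x of hook_grip in the frame of rest_seat between -0.013 and 0.013 m and y of hook_grip in the frame of rest_seat between -0.005 and 0.005 m and z of hook_grip in the frame of rest_seat between -0.005 and 0.005 m and angle between the x axis of hook_grip and the x axis of rest_seat, either way round below 0.1 rad and angle between hook_grip's own z axis and vertical below 0.25 rad and linear speed of hook below 0.02 m/s and contact force between the fingers and hook below 0.05 N); the robot touches nothing.
It fails at once if the lever is loaded with more than 14 N by the hook (broken) (contact force between hook and lever above 14 N).
It fails at once if the robot touches the lever itself instead of using the hook (contact force between any of the arm, the fingers and lever above 0.5 N).
It fails at once if the hook is let go in mid-air (height (world z) of hook_grip above 0.115 m and contact force between the fingers and hook below 0.05 N).
It fails at once if one of the other things is moved by more than 20 mm (distance of any of conch, car_key, lighter, stopper, bowl, lotion, pebble from where it was at the start of the episode above 0.02 m).
It also fails if it takes over 64 s, if anything falls off the work surface, if the arm or the gripper's body presses on something with over 40 N, if the wrist force passes 120 N, or if a joint passes its speed limit or range.

## Working session

There is one attempt and no reset: what is moved stays moved. The work goes in short steps, Python scripts to look and compute and a tool call to move; the robot and the scene stay as the last step left them, time stands still between calls to the robot, and variables do not carry over. Pictures are saved under pics/ and viewed, about 8 in all and at most 12, crops included, and the job is handed in when it is done.

Besides the shell and the picture viewer there is one more tool, called after ">>>" as a command line: name --argument value ..., lists and objects as JSON in quotes. carry_out: Moves the arm, as the interface text tells. Its arguments: {"type":"object","properties":{"series":{"type":"array","items":{"type":"array"}},"claw":{"type":"number"},"grip_force":{"type":"number"}},"required":["series"]}

```bash
mkdir -p pics; ls; cat > h.py <<'E'
import numpy as np, cv2
from plant import arm, viewer, close_job
from scipy.spatial.transform import Rotation as R
def cam(n):
    o=arm.get_obs(); p,d=viewer.read_camera(n); c=viewer.get_calibration(n)
    if 'rvec' in c:
        Rm=cv2.Rodrigues(np.array(c['rvec'],float))[0]; T=np.eye(4); T[:3,:3]=Rm; T[:3,3]=c['tvec']; M=np.linalg.inv(T)
    else:
        q=o['tcp_rot']; T=np.eye(4); T[:3,:3]=R.from_quat(np.r_[q[1:],q[0]]).as_matrix(); T[:3,3]=o['ee_pos']; M=T@np.array(c['hand_eye'])
    return p,d,c,M
def slopes(c,uv):
    uv=np.atleast_2d(uv).astype(float); k=np.array([[c['fx'],0,c['cx']],[0,c['fy'],c['cy']],[0,0,1.]])
    return cv2.undistortPoints(uv[:,None],k,np.array([c['k1'],0,0,0.]))[:,0]
def cloud(d,c,M):
    v,u=np.mgrid[:d.shape[0],:d.shape[1]]; s=slopes(c,np.c_[u.ravel(),v.ravel()])
    P=np.c_[s,np.ones(len(s))]*d.ravel()[:,None]
    return (P@M[:3,:3].T+M[:3,3]).reshape(*d.shape,3)
def onplane(c,M,uv,z):
    s=slopes(c,uv); D=np.c_[s,np.ones(len(s))]@M[:3,:3].T; t=(z-M[2,3])/D[:,2]
    return M[:3,3]+D*t[:,None]
def save(n,p): cv2.imwrite('pics/'+n,p[:,:,::-1])
E
python3 - <<'E'
from h import *
print(arm.get_obs())
for n in('scene','side'):
    p,d,c,M=cam(n); save(n+'0.png',p); np.savez(n+'0.npz',p=p,P=cloud(d,c,M),d=d); print(n,c,M[:3,3])
E
```

```text
pics
{'t': 0.0, 'qpos': array([-1.39039310e+00,  1.31165325e-01,  1.48927375e+00,  1.06563420e-06,
        1.52302880e+00, -8.54272768e-02]), 'dq': array([-1.78435516e-04,  1.26395779e-05,  3.39287177e-04,  1.31300255e-03,
       -1.65190968e-03,  2.53587802e-03]), 'tau': array([-3.32102376e-03, -5.69415092e+01, -5.00554061e+01, -6.43006297e-04,
        1.48305466e-02,  4.67738435e-07]), 'ee_pos': array([ 0.15752219, -0.57831781,  0.20054506]), 'tcp_rot': array([-9.36578820e-04,  9.91179333e-01,  1.32524154e-01, -4.39769065e-05]), 'force': array([-0.2090023 , -0.18902421, -0.51271802]), 'wrist_torque': array([-0.01071959,  0.02746405,  0.00079714]), 'opening': 1.0027008270122397}
scene {'fx': 387.7494917155713, 'fy': 387.7494917155713, 'cx': 257.375111266487, 'cy': 192.47338916680255, 'k1': -0.0055309138449234595, 'rvec': array([ 2.27547389,  1.05007933, -0.3872231 ]), 'tvec': array([-0.33636265, -0.2799934 ,  1.63860622])} [ 1.17766694 -0.53414381  1.09743221]
side {'fx': 359.38329345819363, 'fy': 359.38329345819363, 'cx': 253.42127328946222, 'cy': 189.12954763386816, 'k1': -0.07122183890581275, 'rvec': array([ 0.37469148, -2.59838866,  1.4467721 ]), 'tvec': array([0.50577001, 0.20855153, 0.96219536])} [0.28006975 0.82238239 0.68583168]
```

View pics/scene0.png

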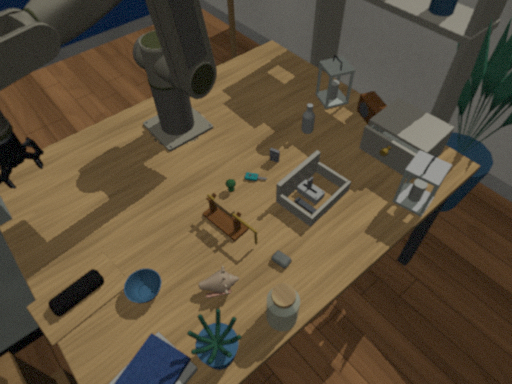

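View pics/side0.png

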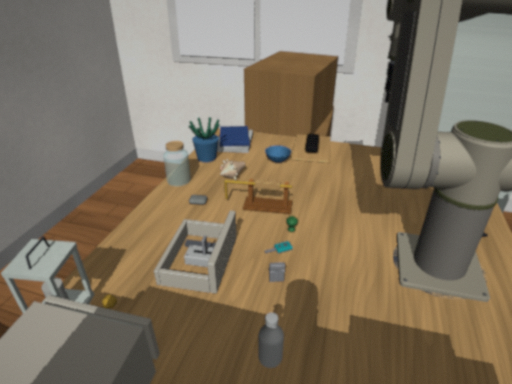

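The scene view shows the rest with the hook at about (230,218), its bent end at (255,240), and the bay at about (312,190) with its lever at about (310,183). The stopper (230,185), key (255,177) and lighter (275,155) are nearby. Next I take rough positions from the depth.

```bash
python3 - <<'E'
from h import *
for n in('scene','side'):
    z=np.load(n+'0.npz'); P=z['P']; 
    pts={'scene':dict(hookback=(211,199),handle=(228,208),bend=(254,234),tip=(256,243),boardL=(280,186),boardR=(317,154),lever=(310,182),wellfar=(348,178),wellnear=(314,219),stopper=(230,182),key=(252,177),lighter=(275,153),conch=(218,282),pebble=(282,258)),
    'side':dict(r0=(290,184),r1=(226,182),boardtop1=(235,217),boardtop2=(214,288),lever=(207,240),well=(182,223))}[n]
    for k,(u,v) in pts.items(): print(n,k,np.round(P[v,u],3))
# board top mask
P=np.load('scene0.npz')['P']; m=(abs(P[...,2]-.1)<.006)&(P[...,0]>.3)&(P[...,0]<.9)&(abs(P[...,1])<.4)
nn,l,s,cc=cv2.connectedComponentsWithStats(m.astype(np.uint8))
for i in range(1,nn):
    if s[i,4]>15: q=P[l==i]; print(s[i],q.mean(0).round(3),q.min(0).round(3),q.max(0).round(3))
E
```

```text
scene hookback [ 0.469 -0.155  0.086]
scene handle [ 0.544 -0.14   0.1  ]
scene bend [ 0.661 -0.131  0.076]
scene tip [ 0.666 -0.127  0.024]
scene boardL [0.585 0.047 0.101]
scene boardR [0.562 0.247 0.101]
scene lever [0.62  0.157 0.067]
scene wellfar [ 0.662  0.323 -0.   ]
scene wellnear [0.723 0.078 0.03 ]
scene stopper [ 0.426 -0.045  0.05 ]
scene key [0.433 0.049 0.012]
scene lighter [0.423 0.171 0.05 ]
scene conch [ 0.713 -0.309  0.063]
scene pebble [ 0.76  -0.1    0.023]
side r0 [ 0.479 -0.312  0.   ]
side r1 [ 0.658 -0.125  0.085]
side boardtop1 [0.567 0.048 0.083]
side boardtop2 [0.551 0.261 0.021]
side lever [0.647 0.077 0.003]
side well [0.724 0.075 0.049]
[305 111   8   5  30] [0.38  0.384 0.099] [0.36  0.372 0.095] [0.394 0.399 0.106]
[277 150  44  38 278] [0.568 0.148 0.101] [0.548 0.042 0.094] [0.586 0.267 0.106]
[214 198  20  16 120] [ 0.525 -0.144  0.098] [ 0.481 -0.156  0.094] [ 0.564 -0.131  0.104]
```

>>> carry_out --series '[[[0, 0, 4], [0, 0, 0]], [[0, 0, 4], [0, 0, 0]], [[2.5, 3.3, 1], [0, 0, -1]], [[2.5, 3.3, 1], [0, 0, -1]], [[2.5, 3.3, 1], [0, 0, -1]], [[2.5, 3.3, 1], [0, 0, -1]], [[2.5, 3.3, 1], [0, 0, -1]], [[2.5, 3.3, 1], [0, 0, -1]], [[2.5, 3.3, 1], [0, 0, -1]], [[2.5, 3.3, 1], [0, 0, -1]], [[2.5, 3.3, 0], [0, 0, 0]], [[2.5, 3.3, 0], [0, 0, 0]], [[2.5, 3.3, 0], [0, 0, 0]], [[2.5, 3.3, 0], [0, 0, 0]], [[2, 3.3, 0], [0, 0, 0]], [[0, 0, 0], [0, 0, 0]], [[0, 0, 0], [0, 0, 0]]]' --claw 1

```text
t: 1.8
ee_pos: [0.4777, -0.1491, 0.361]
tcp_rot: [-0.0, 0.998, 0.064, -0.001]
force: [0.7, 0.2, 0.2]
opening: 0.998
```

```bash
python3 - <<'E'
from h import *
o=arm.get_obs(); print(o['t'],o['ee_pos'],o['tcp_rot'],o['qpos'],o['force'])
p,d,c,M=cam('wrist'); save('w1.png',p); P=cloud(d,c,M); np.savez('w1.npz',p=p,P=P,d=d,M=M); print(c,M)
E
```

```text
1.8 [ 0.47773863 -0.14910762  0.36104468] [-1.27848332e-04  9.97937580e-01  6.41891840e-02 -5.65048169e-04] [-4.04790404e-01 -1.46307608e-01  1.47605780e+00 -2.91235522e-04
  1.81296609e+00  1.03746953e+00] [0.72260892 0.207421   0.21287211]
{'fx': 269.73427066024885, 'fy': 269.73427066024885, 'cx': 255.0203546863169, 'cy': 184.6331986902666, 'k1': -0.012535595287263179, 'hand_eye': array([[ 4.52606395e-04, -9.53628148e-01, -3.00986960e-01,
         7.73699979e-02],
       [ 9.99999898e-01,  4.30671398e-04,  1.39228560e-04,
        -7.29918366e-04],
       [-3.14579879e-06, -3.00986992e-01,  9.53628246e-01,
        -1.74675624e-01],
       [ 0.00000000e+00,  0.00000000e+00,  0.00000000e+00,
         1.00000000e+00]])} [[ 1.28562320e-01 -9.45369606e-01 -2.99579767e-01  5.54577357e-01]
 [-9.91701379e-01 -1.22654962e-01 -3.85244865e-02 -1.38503462e-01]
 [-3.25066446e-04  3.02046466e-01 -9.53293148e-01  5.35634437e-01]
 [ 0.00000000e+00  0.00000000e+00  0.00000000e+00  1.00000000e+00]]
```

View pics/w1.png

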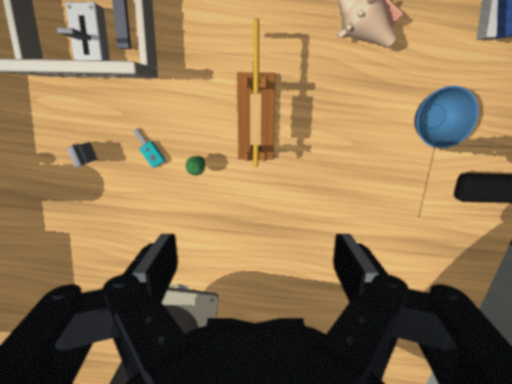

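The wrist view shows the rod from (255,166) to (256,18) and the handle at about (255,118). The board's top edge runs along row 67 on the left, with the lever at (82,33). Next I fit these.

```bash
python3 - <<'E'
from h import *
z=np.load('w1.npz'); p,P,M=z['p'],z['P'],z['M']; c=viewer.get_calibration('wrist')
print('rows along col 255:'); 
for v in range(10,172,6): print(v,p[v,255],P[v,255].round(3))
h=cv2.cvtColor(p,cv2.COLOR_RGB2HSV)
m=(h[...,1]>150)&(h[...,2]>110)&(h[...,0]>18)&(h[...,0]<32); m[:, :235]=0;m[:,275:]=0;m[175:]=0
v,u=np.nonzero(m); Q=onplane(c,M,np.c_[u,v],.085); print(len(u),v.min(),v.max())
rows=np.unique(v); L=np.array([Q[v==r].mean(0) for r in rows if (v==r).sum()<12]); f=np.polyfit(L[:,0],L[:,1],1); print('rod fit',f,np.degrees(np.arctan(f[0])),L[0],L[-1], (L[:,1]-np.polyval(f,L[:,0])).std())
# board top
b=(abs(P[...,2]-.1)<.008); b[:, 200:]=0
q=P[b]; print('board',b.sum(),q.min(0),q.max(0)); g=np.polyfit(q[:,1],q[:,0],1); print(g,np.degrees(np.arctan(g[0])))
# saddle tops, lever top
t=(abs(P[...,2]-.08)<.01); t[:,200:]=0;t[60:]=0
vv,uu=np.nonzero(t); print('lev',len(vv),uu.min() if len(uu) else 0,uu.max() if len(uu) else 0,vv.min() if len(uu) else 0, vv.max() if len(uu) else 0,P[t].mean(0),P[t].min(0),P[t].max(0))
E
```

```text
rows along col 255:
10 [219 174 111] [ 0.701 -0.119  0.002]
16 [219 173 110] [ 0.691 -0.121  0.004]
22 [215 172  66] [ 0.661 -0.124  0.091]
28 [215 171  64] [ 0.653 -0.126  0.092]
34 [216 173  65] [ 0.646 -0.127  0.092]
40 [217 174  67] [ 0.638 -0.128  0.092]
46 [218 175  70] [ 0.63  -0.129  0.091]
52 [218 174  66] [ 0.622 -0.13   0.09 ]
58 [218 175  65] [ 0.614 -0.131  0.091]
64 [217 174  64] [ 0.605 -0.132  0.09 ]
70 [218 175  66] [ 0.597 -0.133  0.09 ]
76 [218 177  68] [ 0.588 -0.134  0.091]
82 [217 175  65] [ 0.58  -0.135  0.094]
88 [215 175  64] [ 0.571 -0.136  0.092]
94 [212 167 104] [ 0.562 -0.137  0.1  ]
100 [224 179 116] [ 0.553 -0.138  0.099]
106 [224 180 117] [ 0.545 -0.14   0.099]
112 [224 179 115] [ 0.536 -0.141  0.098]
118 [225 180 116] [ 0.527 -0.142  0.1  ]
124 [225 181 117] [ 0.517 -0.143  0.098]
130 [225 179 116] [ 0.508 -0.144  0.1  ]
136 [224 179 115] [ 0.499 -0.146  0.099]
142 [223 178 115] [ 0.489 -0.147  0.1  ]
148 [215 173  65] [ 0.478 -0.148  0.091]
154 [216 173  65] [ 0.468 -0.149  0.093]
160 [214 171  64] [ 0.458 -0.151  0.091]
166 [208 164  80] [ 0.447 -0.152  0.09 ]
517 19 166
rod fit [ 0.12188755 -0.20660577] 6.949362850775864 [ 0.66694843 -0.12524323  0.085     ] [ 0.44631278 -0.15322048  0.085     ] 0.000420109340214653
board 1832 [0.54626007 0.04328118 0.09202046] [0.58545305 0.24925423 0.10538337]
[-0.10513008  0.58153294] -6.001464547262838
lev 136 57 77 28 35 [0.6164757  0.15661946 0.07992676] [0.61228929 0.14700858 0.07003314] [0.62182754 0.17092097 0.08467703]
```

>>> carry_out --series '[[[2.5, 0.3, -4], [0, 0, -0.4]], [[2, 0.3, -4], [0, 0, 0]], [[0, 0, -4], [0, 0, 0]], [[0, 0, -4], [0, 0, 0]], [[0, 0, 0], [0, 0, 0]], [[0, 0, 0], [0, 0, 0]]]' --claw 1

```text
t: 2.45
ee_pos: [0.5218, -0.1448, 0.202]
tcp_rot: [-0.0, 0.998, 0.059, -0.001]
force: [0.8, 0.3, 0.9]
opening: 0.995
```

```bash
python3 - <<'E'
from h import *
o=arm.get_obs(); print(o['t'],o['ee_pos'],o['tcp_rot'],o['qpos'],o['force'])
p,d,c,M=cam('wrist'); save('w2.png',p)
h=cv2.cvtColor(p,cv2.COLOR_RGB2HSV)
m=(h[...,1]>150)&(h[...,2]>110)&(h[...,0]>18)&(h[...,0]<32); m[:, :225]=0;m[:,285:]=0
v,u=np.nonzero(m); Q=onplane(c,M,np.c_[u,v],.085); print(len(u),v.min(),v.max())
rows=np.unique(v); L=np.array([Q[v==r].mean(0) for r in rows if 3<(v==r).sum()<25]); f=np.polyfit(L[:,0],L[:,1],1)
r=L[:,1]-np.polyval(f,L[:,0]); L=L[abs(r)<2*r.std()]; f=np.polyfit(L[:,0],L[:,1],1); print(f,np.degrees(np.arctan(f[0])),'y at .523',np.polyval(f,.523),L[0],L[-1],r.std())
E
```

```text
2.45 [ 0.52183834 -0.14483396  0.20197562] [-2.01973309e-04  9.98272576e-01  5.87487132e-02 -6.42395894e-04] [-3.65296205e-01 -2.63531389e-02  1.64972463e+00 -1.60714433e-04
  1.51955836e+00  1.08794331e+00] [0.8322868  0.3087913  0.87432606]
1106 24 234
[ 0.12301423 -0.20714109] 7.012963415135852 y at .523 -0.14280464317414854 [ 0.66701011 -0.12491691  0.085     ] [ 0.44501139 -0.15255571  0.085     ] 0.0002801159605659534
```

View pics/w2.png

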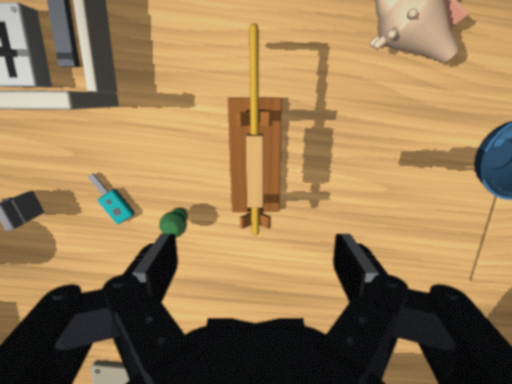

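The view shows the handle at (254,172), between the finger tips. The rod fit gives a lateral offset of +2 mm. I descend and grasp.

>>> carry_out --series '[[[0, 0.2, -4], [0, 0, 0.3]], [[0, 0, -4], [0, 0, 0]], [[0, 0, -3], [0, 0, 0]], [[0, 0, -1.5], [0, 0, 0]], [[0, 0, -1.1], [0, 0, 0]], [[0, 0, 0], [0, 0, 0]], [[0, 0, 0], [0, 0, 0]]]' --claw 1

```text
t: 3.2
ee_pos: [0.5241, -0.1426, 0.0677]
tcp_rot: [0.001, 0.998, 0.062, 0.001]
force: [0.4, 1.0, 0.6]
opening: 1.002
```

>>> carry_out --series '[[[0, 0, 0], [0, 0, 0]], [[0, 0, 0], [0, 0, 0]], [[0, 0, 0], [0, 0, 0]], [[0, 0, 0], [0, 0, 0]], [[0, 0, 0], [0, 0, 0]], [[0, 0, 0], [0, 0, 0]], [[0, 0, 0], [0, 0, 0]], [[0, 0, 0], [0, 0, 0]]]' --claw 0 --grip_force 120

```text
t: 4.0
ee_pos: [0.5237, -0.1415, 0.0682]
tcp_rot: [-0.0, 0.998, 0.062, 0.001]
force: [-6.8, 4.7, 17.8]
opening: 0.004
```

```bash
python3 - <<'E'
from h import *
print(arm.get_obs())
p,d,c,M=cam('wrist'); q=cam('scene')[0]; s=cam('side')[0]
a=cv2.resize(q[150:270,170:290],(384,384),interpolation=cv2.INTER_CUBIC); b=cv2.resize(s[140:240,180:330],(400,267),interpolation=cv2.INTER_CUBIC)
im=np.zeros((600,800,3),np.uint8); im[:384,:384]=a; im[:267,390:790]=b; im[290:590,395:795]=cv2.resize(p,(400,300)); save('c3.png',im)
E
```

```text
{'t': 4.0, 'qpos': array([-3.59214329e-01,  7.93542291e-02,  1.79336690e+00,  1.16763622e-03,
        1.26712167e+00,  1.08652711e+00]), 'dq': array([ 3.06011824e-03, -5.47372964e-04, -8.94373759e-06, -6.40498240e-05,
       -1.82416087e-03, -4.18408531e-05]), 'tau': array([-1.83200888e+00, -4.22625375e+01, -4.16414487e+01, -9.16547813e-01,
       -2.92447574e+00, -1.86664285e-02]), 'ee_pos': array([ 0.5236864 , -0.1414872 ,  0.06816756]), 'tcp_rot': array([-1.50277129e-04,  9.98056122e-01,  6.23129238e-02,  1.02637793e-03]), 'force': array([-6.83935539,  4.69450432, 17.8405165 ]), 'wrist_torque': array([ 0.95054164,  1.11924247, -0.04069849]), 'opening': 0.003894078781374694}
```

View pics/c3.png

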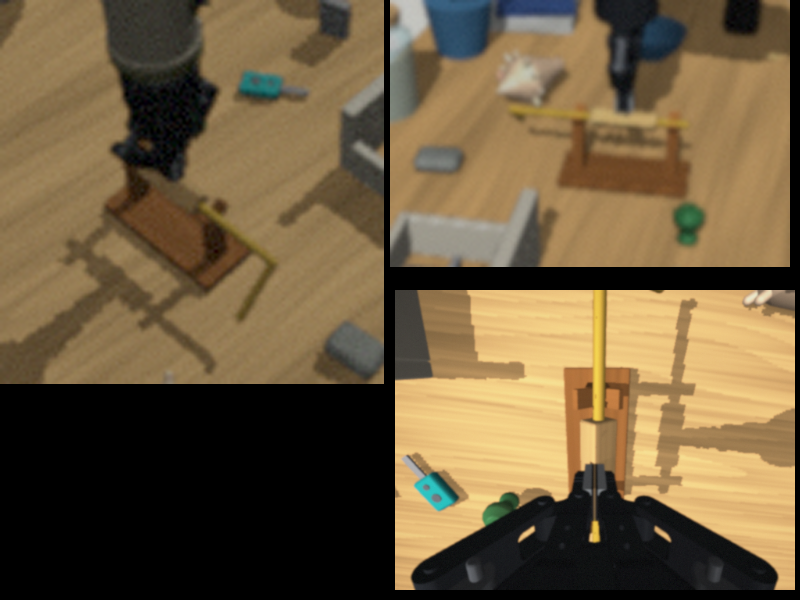

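The crops show the fingers shut, apparently on top of the handle rather than around it. I use the depth to see where the finger tips and handle are.

```bash
python3 - <<'E'
from h import *
for n,box in (('wrist',(160,384,200,312)),('scene',(190,250,200,270)),('side',(150,200,215,300))):
    p,d,c,M=cam(n); P=cloud(d,c,M); b=box
    Q=P[b[0]:b[1],b[2]:b[3]].reshape(-1,3); col=p[b[0]:b[1],b[2]:b[3]].reshape(-1,3).astype(int)
    dk=(col.max(1)<75)&(Q[:,2]>.03)&(Q[:,2]<.2)&(np.hypot(Q[:,0]-.523,Q[:,1]+.142)<.06)
    print(n,dk.sum(), 'lowest dark z pct',np.percentile(Q[dk,2],[0,2,10,30]).round(3) if dk.any() else '')
    if dk.any():
        k=np.argsort(Q[dk,2])[:8]; print(Q[dk][k].round(3))
    br=(col[:,0]-col[:,2]>90)&(Q[:,2]>.075)&(Q[:,2]<.13); 
    if br.any(): B=Q[br]; o=np.argsort(B[:,0]); print('rod',B[o][::max(1,len(o)//8)].round(3))
    if n=='wrist':
        for v in range(150,300,6): print(v,p[v,256],P[v,256].round(3))
E
```

```text
wrist 14171 lowest dark z pct [0.1   0.115 0.138 0.158]
[[ 0.531 -0.141  0.1  ]
 [ 0.532 -0.14   0.1  ]
 [ 0.53  -0.141  0.101]
 [ 0.53  -0.141  0.101]
 [ 0.528 -0.141  0.101]
 [ 0.527 -0.141  0.101]
 [ 0.532 -0.14   0.101]
 [ 0.528 -0.141  0.101]]
rod [[ 0.449 -0.149  0.088]
 [ 0.469 -0.15   0.091]
 [ 0.534 -0.14   0.1  ]
 [ 0.54  -0.135  0.098]
 [ 0.545 -0.139  0.101]
 [ 0.551 -0.139  0.101]
 [ 0.556 -0.129  0.094]
 [ 0.561 -0.154  0.086]
 [ 0.568 -0.141  0.091]]
150 [240 205  78] [ 0.573 -0.135  0.091]
156 [241 208  81] [ 0.57  -0.136  0.091]
162 [240 204  77] [ 0.566 -0.136  0.091]
168 [114  91  51] [ 0.564 -0.136  0.095]
174 [221 174 114] [ 0.562 -0.137  0.1  ]
180 [225 183 118] [ 0.559 -0.137  0.102]
186 [226 183 119] [ 0.555 -0.137  0.101]
192 [224 181 117] [ 0.552 -0.138  0.101]
198 [224 181 117] [ 0.548 -0.138  0.101]
204 [223 179 117] [ 0.545 -0.139  0.101]
210 [222 179 116] [ 0.541 -0.139  0.101]
216 [221 177 113] [ 0.537 -0.14   0.102]
222 [148 117  76] [ 0.533 -0.14   0.1  ]
228 [68 55 40] [ 0.53  -0.141  0.101]
234 [67 54 38] [ 0.526 -0.141  0.102]
240 [66 54 39] [ 0.52
[... 378 characters left out ...]
est dark z pct [0.03  0.035 0.056 0.129]
[[ 0.47  -0.146  0.03 ]
 [ 0.471 -0.159  0.03 ]
 [ 0.47  -0.142  0.031]
 [ 0.473 -0.152  0.032]
 [ 0.471 -0.15   0.034]
 [ 0.577 -0.147  0.035]
 [ 0.472 -0.156  0.035]
 [ 0.47  -0.158  0.035]]
side 164 lowest dark z pct [0.108 0.113 0.126 0.151]
[[ 0.521 -0.131  0.108]
 [ 0.517 -0.127  0.111]
 [ 0.521 -0.131  0.112]
 [ 0.524 -0.129  0.112]
 [ 0.518 -0.13   0.113]
 [ 0.522 -0.134  0.114]
 [ 0.524 -0.129  0.116]
 [ 0.518 -0.13   0.117]]
rod [[ 0.447 -0.153  0.086]
 [ 0.46  -0.154  0.09 ]
 [ 0.469 -0.163  0.091]
 [ 0.571 -0.142  0.09 ]
 [ 0.581 -0.153  0.094]
 [ 0.595 -0.132  0.092]
 [ 0.615 -0.14   0.088]
 [ 0.633 -0.133  0.089]
 [ 0.651 -0.126  0.09 ]]
```

```bash
python3 - <<'E'
from h import *
p,d,c,M=cam('wrist'); P=cloud(d,c,M)
for v in range(212,275,5): print(v,[f"{P[v,u,2]:.3f}/{p[v,u].max()}" for u in range(228,286,4)])
s,ds,c,M=cam('side'); P=cloud(ds,c,M)
for v in range(150,196,4): print(v,[f"{P[v,u,2]:.3f},{P[v,u,1]:.2f}/{s[v,u].max()}" for u in range(256,286,4)])
im=np.zeros((600,800,3),np.uint8); im[:,:400]=cv2.resize(p[170:320,206:306],(400,600),interpolation=cv2.INTER_CUBIC); im[:,400:]=cv2.resize(s[110:200,240:300],(400,600),interpolation=cv2.INTER_CUBIC); save('c4.png',im)
E
```

```text
212 ['0.013/170', '0.016/173', '0.016/190', '0.091/237', '0.094/241', '0.097/241', '0.101/244', '0.101/222', '0.100/160', '0.097/150', '0.095/149', '0.094/151', '0.091/146', '0.089/136', '0.014/173']
217 ['0.014/172', '0.014/172', '0.015/186', '0.091/236', '0.095/240', '0.097/240', '0.099/243', '0.101/222', '0.099/159', '0.097/148', '0.096/144', '0.093/143', '0.092/137', '0.089/131', '0.014/176']
222 ['0.016/169', '0.014/175', '0.014/184', '0.092/236', '0.094/194', '0.097/176', '0.100/112', '0.101/150', '0.099/114', '0.097/108', '0.094/134', '0.093/142', '0.092/138', '0.089/129', '0.014/175']
227 ['0.014/170', '0.014/172', '0.014/182', '0.091/235', '0.110/89', '0.111/71', '0.110/45', '0.101/66', '0.109/67', '0.110/71', '0.111/115', '0.093/143', '0.091/138', '0.088/134', '0.014/177']
232 ['0.014/171', '0.014/139', '0.108/61', '0.108/83', '0.116/73', '0.116/69', '0.117/40', '0.101/66', '0.115/67', '0.115/70', '0.116/60', '0.107/50', '0.108/61', '0.088/132', '0.014/176']
237 ['0.014/156', '0.114/20', '0.114/20', '0.113/30', '0.121/73', '0.121/73', '0.122/39', '0.102/67', '0.122/66', '0.
[... 2529 characters left out ...]
02,-0.33/90', '0.002,-0.34/95', '-0.002,-0.35/145', '0.002,-0.35/163']
182 ['0.097,-0.13/187', '0.098,-0.14/195', '0.101,-0.13/162', '0.102,-0.14/114', '0.099,-0.14/166', '0.003,-0.31/154', '0.003,-0.31/163', '0.003,-0.32/164']
186 ['0.084,-0.13/134', '0.087,-0.13/138', '0.087,-0.13/153', '0.089,-0.13/160', '0.090,-0.13/168', '0.090,-0.14/185', '0.087,-0.15/160', '0.088,-0.15/166']
190 ['0.000,-0.24/98', '0.000,-0.24/129', '-0.003,-0.25/122', '0.000,-0.25/127', '0.003,-0.25/93', '-0.000,-0.26/144', '0.002,-0.26/164', '0.075,-0.15/125']
194 ['0.000,-0.21/134', '0.001,-0.21/147', '0.003,-0.21/134', '0.003,-0.22/138', '-0.001,-0.23/123', '-0.001,-0.23/126', '0.002,-0.23/117', '0.060,-0.14/122']
```

View pics/c4.png

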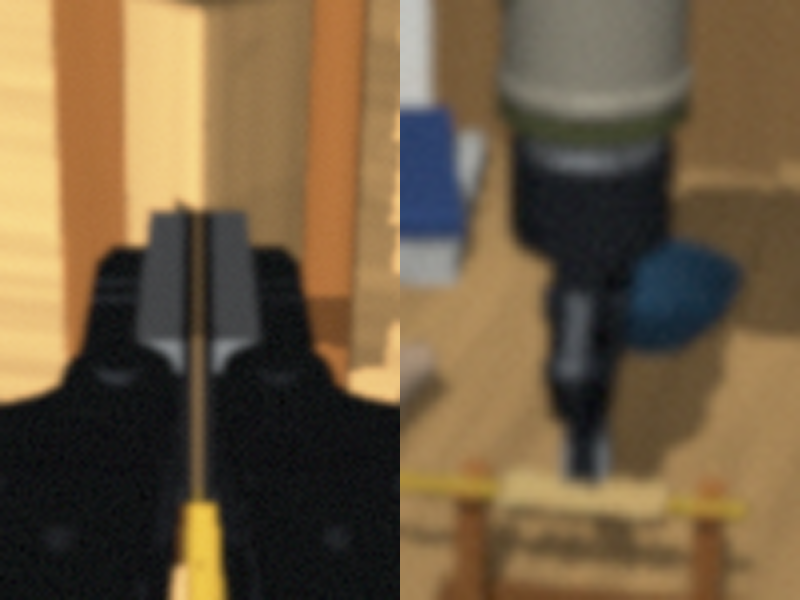

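The handle now looks roof-shaped: the hook has rolled in its rest, and the finger tips stand on it at about z=0.105 although the reported TCP is 0.068. I check where the open tips really stood in the w1 depth.

```bash
python3 - <<'E'
from h import *
z=np.load('w1.npz');P=z['P']
for v in range(232,290,6): print(v,[f"{P[v,u,2]:.3f}" for u in list(range(130,182,6))+list(range(332,384,6))])
o=arm.get_obs(); q=o['tcp_rot']; Rt=R.from_quat(np.r_[q[1:],q[0]]).as_matrix()
p,d,c,M=cam('scene'); P=cloud(d,c,M); h=cv2.cvtColor(p,cv2.COLOR_RGB2HSV)
ax=np.array([np.cos(.1221),np.sin(.1221),0]); cen=np.array([.522,-.1435,.085]); D=P-cen; X=D@ax; Y=D@np.array([-ax[1],ax[0],0])
m=(X>.10)&(X<.17)&(abs(Y)<.09)&(P[...,2]>.015)&(P[...,2]<.12)
print(np.c_[X[m],Y[m],P[m][:,2]][::4].round(3))
E
```

```text
232 ['0.004', '0.003', '0.004', '0.004', '0.004', '0.002', '0.002', '0.002', '0.002', '0.002', '0.002', '0.002', '0.003', '0.002', '0.001', '0.001', '0.002', '0.002']
238 ['0.005', '0.003', '0.003', '0.002', '0.003', '0.416', '0.415', '0.412', '0.002', '0.004', '0.413', '0.415', '0.415', '0.001', '0.002', '0.003', '0.003', '0.002']
244 ['0.002', '0.003', '0.001', '0.414', '0.420', '0.422', '0.421', '0.413', '0.002', '0.002', '0.413', '0.421', '0.421', '0.422', '0.414', '0.003', '0.003', '0.002']
250 ['0.002', '0.001', '0.420', '0.420', '0.426', '0.426', '0.422', '0.415', '0.003', '0.002', '0.414', '0.422', '0.427', '0.426', '0.420', '0.420', '0.003', '0.002']
256 ['0.003', '0.426', '0.425', '0.431', '0.432', '0.431', '0.424', '0.417', '0.001', '0.001', '0.414', '0.424', '0.430', '0.433', '0.432', '0.425', '0.425', '0.003']
262 ['0.004', '0.430', '0.434', '0.436', '0.436', '0.431', '0.424', '0.417', '0.002', '0.002', '0.416', '0.424', '0.431', '0.437', '0.436', '0.435', '0.430', '0.003']
268 ['0.434', '0.440', '0.440', '0.441', '0.438', '0.431', '0.424', '0.417', '0.003', '0.003', '0.
[... 470 characters left out ...]
 '0.004', '0.003', '0.002', '0.003', '0.427', '0.434', '0.441', '0.444', '0.453', '0.453', '0.452']
[[ 0.102  0.     0.094]
 [ 0.106  0.     0.088]
 [ 0.111 -0.001  0.088]
 [ 0.116 -0.005  0.092]
 [ 0.118 -0.003  0.086]
 [ 0.123 -0.004  0.087]
 [ 0.133  0.003  0.089]
 [ 0.138 -0.001  0.094]
 [ 0.139 -0.003  0.09 ]
 [ 0.143 -0.002  0.088]
 [ 0.145 -0.005  0.088]
 [ 0.147 -0.007  0.087]
 [ 0.14  -0.018  0.08 ]
 [ 0.142 -0.02   0.08 ]
 [ 0.142 -0.02   0.073]
 [ 0.144 -0.022  0.072]
 [ 0.145 -0.023  0.069]
 [ 0.147 -0.025  0.067]
 [ 0.14  -0.037  0.063]
 [ 0.142 -0.038  0.06 ]
 [ 0.144 -0.04   0.059]
 [ 0.145 -0.042  0.056]
 [ 0.146 -0.043  0.052]
 [ 0.142 -0.053  0.049]
 [ 0.145 -0.051  0.043]]
```

The real finger tips lie about 37 mm behind the reported TCP when shut, and about 50 mm when open. So the fingers closed on the handle's top and rolled the hook about 50°. I lift straight up, so gravity can swing it back, then look.

>>> carry_out --series '[[[0, 0, 1], [0, 0, 0]], [[0, 0, 2], [0, 0, 0]], [[0, 0, 4], [0, 0, 0]], [[0, 0, 4], [0, 0, 0]], [[0, 0, 2], [0, 0, 0]], [[0, 0, 0], [0, 0, 0]], [[0, 0, 0], [0, 0, 0]], [[0, 0, 0], [0, 0, 0]]]' --claw 0

```text
t: 5.25
ee_pos: [0.5217, -0.1416, 0.1938]
tcp_rot: [-0.001, 0.998, 0.062, -0.001]
force: [-0.7, 1.0, -0.5]
opening: 0.005
```

>>> carry_out --series '[[[0, 0, 0], [0, 0, 0]], [[0, 0, 0], [0, 0, 0]], [[0, 0, 0], [0, 0, 0]], [[0, 0, 0], [0, 0, 0]], [[0, 0, 0], [0, 0, 0]], [[0, 0, 0], [0, 0, 0]]]' --claw 1 --grip_force 20

```text
t: 5.85
ee_pos: [0.5227, -0.142, 0.1956]
tcp_rot: [0.0, 0.998, 0.062, 0.0]
force: [0.4, -0.1, 1.0]
opening: 0.989
```

```bash
cat >> h.py <<'E'
def roll(n='scene'):
    p,d,c,M=cam(n); P=cloud(d,c,M); ax=np.array([np.cos(.1221),np.sin(.1221),0]); cen=np.array([.522,-.1435,.085]); D=P-cen; X=D@ax; Y=D@np.array([-ax[1],ax[0],0])
    m=(X>.12)&(X<.17)&(abs(Y)<.09)&(P[...,2]>.012)&(P[...,2]<.12); print(np.c_[X[m],Y[m],P[m][:,2]][::5].round(3))
def rod():
    o=arm.get_obs(); p,d,c,M=cam('wrist'); P=cloud(d,c,M)
    h=cv2.cvtColor(p,cv2.COLOR_RGB2HSV)
    m=(h[...,1]>150)&(h[...,2]>110)&(h[...,0]>18)&(h[...,0]<32); m[:, :225]=0;m[:,285:]=0
    v,u=np.nonzero(m); Q=onplane(c,M,np.c_[u,v],.085); rows=np.unique(v)
    L=np.array([Q[v==r].mean(0) for r in rows if 3<(v==r).sum()<25]); f=np.polyfit(L[:,0],L[:,1],1)
    r=L[:,1]-np.polyval(f,L[:,0]); L=L[abs(r)<=2*r.std()]; f=np.polyfit(L[:,0],L[:,1],1)
    print('t',o['t'],'ee',o['ee_pos'],o['tcp_rot'],'F',o['force'].round(2)); print('rod',f,np.degrees(np.arctan(f[0])),'y at .523',np.polyval(f,.523),L[0],L[-1])
    return p,P
E
python3 - <<'E'
from h import *
roll(); p,P=rod(); save('w5.png',p)
for v in range(100,200,10): print(v,[f"{P[v,u,2]:.3f}" for u in range(236,276,4)])
E
```

```text
[[ 0.122  0.002  0.091]
 [ 0.122 -0.003  0.085]
 [ 0.128 -0.004  0.086]
 [ 0.137 -0.005  0.091]
 [ 0.143 -0.003  0.089]
 [ 0.144  0.     0.081]
 [ 0.141 -0.01   0.079]
 [ 0.146 -0.011  0.078]
 [ 0.142 -0.02   0.074]
 [ 0.145 -0.019  0.07 ]
 [ 0.145 -0.024  0.064]
 [ 0.142 -0.034  0.062]
 [ 0.144 -0.032  0.054]
 [ 0.142 -0.043  0.055]
 [ 0.144 -0.041  0.048]
 [ 0.14  -0.051  0.043]]
t 5.9 ee [ 0.52265559 -0.14191787  0.19563714] [1.51843488e-05 9.98064553e-01 6.21863822e-02 3.77900948e-05] F [-0.03  0.36  0.46]
rod [ 0.12491294 -0.20838774] 7.120104829557046 y at .523 -0.14305827731961793 [ 0.6669881 -0.1259138  0.085    ] [ 0.44587863 -0.15322013  0.085     ]
100 ['0.014', '0.013', '0.014', '0.014', '0.014', '0.091', '0.091', '0.016', '0.014', '0.013']
110 ['0.015', '0.016', '0.014', '0.014', '0.015', '0.092', '0.090', '0.015', '0.014', '0.370']
120 ['0.013', '0.093', '0.094', '0.092', '0.087', '0.091', '0.091', '0.087', '0.091', '0.095']
130 ['0.013', '0.014', '0.014', '0.016', '0.015', '0.092', '0.092', '0.015', '0.013', '0.015']
140 ['0.014', '0.013', '0.015', '0.094', '0.099', '0.101', '0.098', '0.094', '0.090', '0.015']
150 ['0.014', '0.015', '0.013', '0.095', '0.100', '0.100', '0.096', '0.094', '0.089', '0.016']
160 ['0.015', '0.014', '0.015', '0.094', '0.098', '0.101', '0.096', '0.092', '0.089', '0.015']
170 ['0.014', '0.015', '0.015', '0.094', '0.099', '0.101', '0.097', '0.092', '0.089', '0.013']
180 ['0.014', '0.015', '0.014', '0.093', '0.098', '0.101', '0.097', '0.092', '0.088', '0.014']
190 ['0.014', '0.013', '0.013', '0.095', '0.099', '0.101', '0.097', '0.093', '0.088', '0.015']
```

View pics/w5.png

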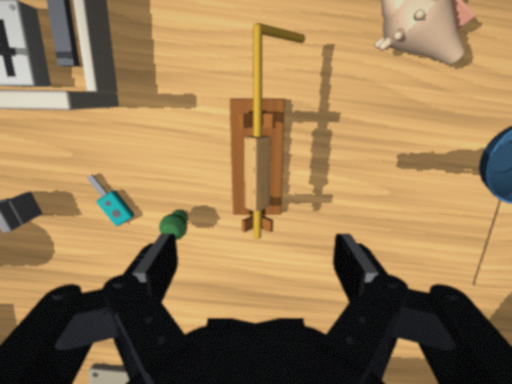

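The wrist view shows the hook still rolled: the bend tip is at (301,39) instead of below (254,25). The V saddles hold it by friction. I push the bent end back upright from its -y side with shut fingers.

>>> carry_out --series '[[[3.75, -2.1, 0], [0, 0, 0]], [[3.75, -2.1, 0], [0, 0, 0]], [[3.75, -2.1, 0], [0, 0, 0]], [[3.75, -2.1, 0], [0, 0, 0]], [[0, 0, -3], [0, 0, 0]], [[0, 0, -4], [0, 0, 0]], [[0, 0, -4], [0, 0, 0]], [[0, 0, -4], [0, 0, 0]], [[0, 0, -2.5], [0, 0, 0]], [[0, 0, -2], [0, 0, 0]], [[0, 0, 0], [0, 0, 0]], [[0, 0, 0], [0, 0, 0]]]' --claw 0

```text
t: 7.15
ee_pos: [0.6725, -0.2259, 0.0006]
tcp_rot: [-0.0, 0.998, 0.062, -0.0]
force: [0.7, -0.9, 1.0]
opening: -0.003
```

```bash
python3 - <<'E'
from h import *
o=arm.get_obs(); p,d,c,M=cam('wrist'); P=cloud(d,c,M); print(o['ee_pos'],o['force'])
# lowest points of shut fingers in the hook frame
ax=np.array([np.cos(.1221),np.sin(.1221),0]); ay=np.array([-ax[1],ax[0],0]); cen=np.array([.522,-.1435,.085]); D=P-cen
h=p.max(2); m=(h<100)&(d<.2)&(d>.05)
for a,b in((.03,.045),(.045,.06),(.06,.075)):
    k=m&(P[...,2]>a)&(P[...,2]<b); print(a,k.sum(),(D[k]@ax).min() if k.any() else '', (D[k]@ax).max() if k.any() else '',np.percentile(D[k]@ay,[1,99]) if k.any() else '')
print('tcp in hook frame',(o['ee_pos']-cen)@ax,(o['ee_pos']-cen)@ay); roll('scene')
E
```

```text
[ 6.72484876e-01 -2.25883583e-01  6.44338315e-04] [ 0.66560807 -0.89204647  1.01321653]
0.03 314 0.014566171747870718 0.1953420938698242 [-0.16424    -0.04799196]
0.045 1009 0.14187792690431367 0.15503667783349664 [-0.14682307 -0.03271072]
0.06 1147 0.12910369847425582 0.1571630482071568 [-0.11640136 -0.01601298]
tcp in hook frame 0.13933046421746625 -0.10009882382983346
[[ 0.122  0.002  0.09 ]
 [ 0.123 -0.004  0.086]
 [ 0.127 -0.004  0.085]
 [ 0.133 -0.002  0.083]
 [ 0.144 -0.003  0.09 ]
 [ 0.145 -0.     0.082]
 [ 0.141 -0.009  0.077]
 [ 0.148 -0.012  0.082]
 [ 0.152 -0.05   0.12 ]
 [ 0.146 -0.015  0.071]
 [ 0.148 -0.059  0.114]
 [ 0.142 -0.025  0.068]
 [ 0.139 -0.027  0.062]
 [ 0.151 -0.054  0.101]
 [ 0.15  -0.062  0.105]
 [ 0.146 -0.029  0.059]
 [ 0.143 -0.036  0.059]
 [ 0.137 -0.039  0.049]
 [ 0.152 -0.069  0.098]
 [ 0.156 -0.084  0.116]
 [ 0.146 -0.043  0.052]
 [ 0.15  -0.068  0.083]
 [ 0.156 -0.089  0.11 ]
 [ 0.144 -0.051  0.049]
 [ 0.151 -0.073  0.078]
 [ 0.147 -0.088  0.057]]
```

The finger flanks widen upwards and would meet the rod early. I turn the tool 90° so a flat finger side faces the hook, then push.

>>> carry_out --series '[[[0, 0, 0], [0, 0, 8.5]], [[0, 0, 0], [0, 0, 8.5]], [[0, 0, 0], [0, 0, 8.5]], [[0, 0, 0], [0, 0, 8.5]], [[0, 0, 0], [0, 0, 8.5]], [[0, 0, 0], [0, 0, 8.5]], [[0, 0, 0], [0, 0, 8.5]], [[0, 0, 0], [0, 0, 8.5]], [[0, 0, 0], [0, 0, 8.5]], [[0, 0, 0], [0, 0, 8.5]], [[0, 0, 0], [0, 0, 5]], [[0, 0, 0], [0, 0, 0]]]' --claw 0

```text
t: 8.45
ee_pos: [0.6741, -0.2265, 0.003]
tcp_rot: [0.002, 0.661, 0.75, 0.001]
force: [-0.1, -0.2, -0.4]
opening: 0.003
```

>>> carry_out --series '[[[-0.25, 2, 0], [0, 0, 0]], [[-0.25, 2, 0], [0, 0, 0]], [[-0.12, 1, 0], [0, 0, 0]], [[-0.12, 1, 0], [0, 0, 0]], [[-0.12, 1, 0], [0, 0, 0]], [[0, 0, 0], [0, 0, 0]], [[0, 0, 0], [0, 0, 0]]]' --claw 0

```text
t: 9.15
ee_pos: [0.6641, -0.1559, 0.0007]
tcp_rot: [0.0, 0.662, 0.75, -0.0]
force: [-0.1, 0.3, 0.5]
opening: 0.0
```

```bash
python3 - <<'E'
from h import *
o=arm.get_obs(); print(o['t'],o['ee_pos'],o['tcp_rot'],o['force'])
ax=np.array([np.cos(.1221),np.sin(.1221),0]); ay=np.array([-ax[1],ax[0],0]); cen=np.array([.522,-.1435,.085])
print((o['ee_pos']-cen)@ax,(o['ee_pos']-cen)@ay); roll()
p,d,c,M=cam('wrist');q=cam('scene')[0]; im=np.zeros((384,800,3),np.uint8); im[:300,:400]=cv2.resize(p,(400,300)); im[:384,410:794]=cv2.resize(q[160:280,190:310],(384,384),interpolation=cv2.INTER_CUBIC); save('c6.png',im)
E
```

```text
9.15 [ 0.6641159  -0.15586526  0.00067533] [ 1.29728182e-04  6.61658272e-01  7.49805516e-01 -5.15664673e-05] [-0.14974708  0.32953053  0.4659198 ]
0.1395518088842418 -0.029582464583213265
[[ 0.123 -0.047  0.113]
 [ 0.132 -0.039  0.109]
 [ 0.124 -0.045  0.095]
 [ 0.135 -0.046  0.102]
 [ 0.129 -0.041  0.084]
 [ 0.156 -0.042  0.114]
 [ 0.136 -0.04   0.085]
 [ 0.154 -0.036  0.099]
 [ 0.146 -0.007  0.056]
 [ 0.151 -0.046  0.103]
 [ 0.155 -0.028  0.086]
 [ 0.135 -0.039  0.071]
 [ 0.155 -0.038  0.092]
 [ 0.164 -0.025  0.086]
 [ 0.15  -0.041  0.084]
 [ 0.163 -0.033  0.089]
 [ 0.146 -0.042  0.075]
 [ 0.164 -0.038  0.09 ]
 [ 0.145 -0.037  0.063]
 [ 0.134 -0.04   0.047]
 [ 0.153 -0.036  0.064]
 [ 0.142 -0.039  0.049]
 [ 0.166 -0.041  0.079]
 [ 0.152 -0.036  0.051]
 [ 0.149 -0.034  0.039]]
```

View pics/c6.png

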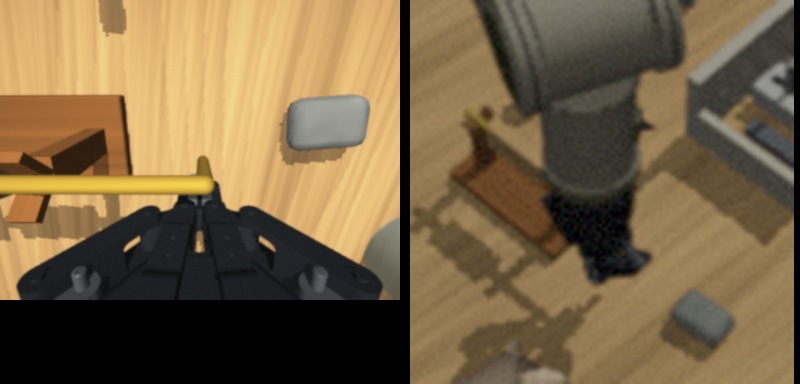

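```bash
python3 - <<'E'
from h import *
p,d,c,M=cam('wrist'); P=cloud(d,c,M)
ax=np.array([np.cos(.1221),np.sin(.1221),0]); ay=np.array([-ax[1],ax[0],0]); cen=np.array([.522,-.1435,.085]); D=P-cen
h=cv2.cvtColor(p,cv2.COLOR_RGB2HSV); m=(h[...,1]>150)&(h[...,2]>60)&(h[...,0]>16)&(h[...,0]<34)&(P[...,2]>.012); m[:,:240]=0; m[:,285:]=0
X,Y,Z=D@ax,D@ay,P[...,2]; m&=(X>.12)&(X<.16)
for a in np.arange(.01,.1,.01):
    k=m&(Z>=a)&(Z<a+.01); 
    if k.any(): print(round(a,3),k.sum(),X[k].mean().round(4),Y[k].mean().round(4),Y[k].min().round(4),Y[k].max().round(4))
m2=(X>.0)&(X<.12)&(abs(Z-.09)<.008)&(abs(Y)<.02); print('rod Y', Y[m2].mean())
E
```

```text
0.02 6 0.1412 -0.0081 -0.0088 -0.0075
0.03 30 0.142 -0.0068 -0.0085 -0.0054
0.04 47 0.1419 -0.0047 -0.0077 -0.0033
0.05 53 0.1418 -0.0025 -0.0054 -0.0012
0.06 70 0.142 -0.0003 -0.0025 0.0011
0.07 89 0.142 0.0017 -0.0015 0.0034
0.08 303 0.1409 0.0039 -0.0036 0.0054
0.09 540 0.1397 0.0012 -0.0032 0.0049
rod Y -0.0018165877475517045
```

The bent end is now within about 0.2 rad of upright. I push 9 mm more.

>>> carry_out --series '[[[-0.06, 0.5, 0], [0, 0, 0]], [[-0.05, 0.4, 0], [0, 0, 0]], [[0, 0, 0], [0, 0, 0]], [[0, 0, 0], [0, 0, 0]], [[0.25, -2, 0], [0, 0, 0]], [[0.5, -4, 0], [0, 0, 0]], [[0, 0, 4], [0, 0, -8.5]], [[0, 0, 4], [0, 0, -8.5]], [[-2, 1, 4], [0, 0, -8.5]], [[-2, 1, 4], [0, 0, -8.5]], [[-2, 1, 3], [0, 0, -8.5]], [[-2, 1, 0], [0, 0, -8.5]], [[-2, 1, 0], [0, 0, -8.5]], [[-2, 1, 0], [0, 0, -8.5]], [[-2, 1, 0], [0, 0, -8.5]], [[-1, 0, 0], [0, 0, -8.5]], [[0, 0, 0], [0, 0, -5]], [[0, 0, 0], [0, 0, 0]]]' --claw 0

```text
t: 11.15
ee_pos: [0.5204, -0.1379, 0.1912]
tcp_rot: [0.0, 0.998, 0.061, 0.0]
force: [-0.3, -0.1, -0.5]
opening: -0.001
```

```bash
python3 - <<'E'
from h import *
roll(); p,P=rod()
h=[np.round(P[v,236:276:4,2],3) for v in range(100,200,20)]; print(np.array(h))
p=cv2.cvtColor(p,cv2.COLOR_RGB2HSV); 
E
```

```text
[[ 0.124  0.     0.094]
 [ 0.125 -0.006  0.091]
 [ 0.131 -0.003  0.088]
 [ 0.138 -0.002  0.089]
 [ 0.145 -0.     0.088]
 [ 0.143 -0.003  0.078]
 [ 0.141 -0.006  0.067]
 [ 0.145 -0.001  0.061]
 [ 0.145 -0.005  0.053]
 [ 0.144 -0.005  0.04 ]
 [ 0.143 -0.009  0.032]]
t 11.2 ee [ 0.52056302 -0.13783388  0.19102573] [2.83952076e-04 9.98022847e-01 6.28506387e-02 3.37947061e-04] F [-0.29 -0.99  0.51]
rod [ 0.12409852 -0.20791878] 7.074154230010856 y at .523 -0.14301525775899504 [ 0.66677086 -0.12511629  0.085     ] [ 0.46708923 -0.15028311  0.085     ]
[[0.014 0.013 0.014 0.013 0.015 0.013 0.091 0.091 0.016 0.014]
 [0.015 0.013 0.092 0.094 0.092 0.086 0.091 0.091 0.087 0.09 ]
 [0.015 0.013 0.014 0.015 0.014 0.1   0.099 0.099 0.099 0.015]
 [0.014 0.014 0.014 0.015 0.015 0.099 0.1   0.098 0.1   0.015]
 [0.014 0.014 0.014 0.015 0.014 0.099 0.1   0.1   0.1   0.015]]
```

The hook is upright to about 0.1 rad and the handle top is flat again. Now I grasp with the corrected depth: the reported TCP should be about 0.029.

>>> carry_out --series '[[[0.15, -0.5, 0], [0, 0, 0]], [[0, 0, 0], [0, 0, 0]], [[0, 0, 0], [0, 0, 0]], [[0, 0, 0], [0, 0, 0]], [[0, 0, -4], [0, 0, 0]], [[0, 0, -4], [0, 0, 0]], [[0, 0, -4], [0, 0, 0]], [[0, 0, -2.5], [0, 0, 0]], [[0, 0, -1.7], [0, 0, 0]], [[0, 0, 0], [0, 0, 0]], [[0, 0, 0], [0, 0, 0]]]' --claw 1

```text
t: 12.35
ee_pos: [0.522, -0.1419, 0.0289]
tcp_rot: [-0.0, 0.998, 0.062, -0.0]
force: [-0.2, -0.4, 0.1]
opening: 1.002
```

>>> carry_out --series '[[[0, 0, 0], [0, 0, 0]], [[0, 0, 0], [0, 0, 0]], [[0, 0, 0], [0, 0, 0]], [[0, 0, 0], [0, 0, 0]], [[0, 0, 0], [0, 0, 0]], [[0, 0, 0], [0, 0, 0]]]' --claw 0.1 --grip_force 120

```text
t: 12.95
ee_pos: [0.5228, -0.1437, 0.0296]
tcp_rot: [0.001, 0.998, 0.062, 0.001]
force: [1.6, -6.3, 2.0]
opening: 0.199
```

The opening of 0.199, about 17 mm, matches the 18 mm handle, so it is held. I lift and carry it over the board.

>>> carry_out --series '[[[0, 0, 1], [0, 0, 0]], [[0, 0, 2], [0, 0, 0]], [[0, 0, 3], [0, 0, 0]], [[0, 0, 3], [0, 0, 0]], [[0, 0, 3], [0, 0, -0.5]], [[0, 0, 0], [0, 0, -0.5]], [[-0.2, 3, 0], [0, 0, 0]], [[-0.2, 4, 0], [0, 0, 0]], [[-0.2, 4, 0], [0, 0, 0]], [[-0.2, 4, 0], [0, 0, 0]], [[-0.2, 4, 0], [0, 0, 0]], [[-0.2, 4, 0], [0, 0, 0]], [[-0.2, 3, 0], [0, 0, 0]], [[-0.2, 2, 0], [0, 0, 0]], [[0, 0, 0], [0, 0, 0]], [[0, 0, 0], [0, 0, 0]], [[0, 0, 0], [0, 0, 0]]]' --claw 0

```text
t: 14.65
ee_pos: [0.5057, 0.1373, 0.1482]
tcp_rot: [0.0, 0.999, 0.053, -0.0]
force: [-0.2, 0.2, -1.1]
opening: 0.194
```

```bash
python3 - <<'E'
from h import *
o=arm.get_obs(); print(o['t'],o['ee_pos'],o['tcp_rot'],o['force'])
p,d,c,M=cam('wrist'); P=cloud(d,c,M); s,ds,cs,Ms=cam('side'); S=cloud(ds,cs,Ms); q,dq,cq,Mq=cam('scene'); Q=cloud(dq,cq,Mq)
im=np.zeros((600,800,3),np.uint8); im[:384,:512]=p; im[:280,520:800]=cv2.resize(s[170:310,150:290],(280,280)); im[300:580,520:800]=cv2.resize(q[120:240,250:370],(280,280)); save('c7.png',im)
np.savez('c7.npz',p=p,P=P,s=s,S=S,q=q,Q=Q,M=M)
E
```

```text
14.65 [0.50569473 0.13731157 0.14817111] [ 1.95483584e-04  9.98583029e-01  5.32141466e-02 -3.89241188e-04] [-0.21670358  0.21187035 -1.06568111]
```

View pics/c7.png

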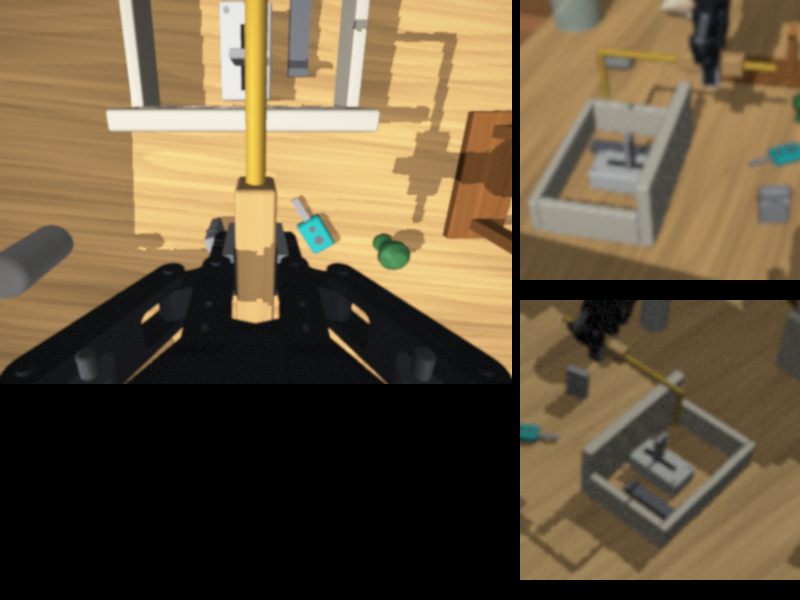

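The wrist view shows the board's top edge from (107,118) to (379,120) and the lever at about (238,55), partly under the rod. The hook hangs bent end down beyond the board. I measure the board, lever and bent end.

```bash
python3 - <<'E'
from h import *
z=np.load('c7.npz')
P=z['P']; b=(abs(P[...,2]-.101)<.006); b[:100]=0;b[136:]=0;b[:,390:]=0; b[:,238:275]=0
q=P[b]; r=cv2.minAreaRect((q[:,:2]*1e4).astype(np.float32)); c=np.array(r[0])/1e4; print('board rect',c,np.array(r[1])/10,r[2],q[:,2].mean())
g=np.polyfit(q[:,1],q[:,0],1); a=-np.arctan(g[0]); print('angle',np.degrees(a))
bx=np.array([np.cos(a),np.sin(a)]); by=np.array([-bx[1],bx[0]]); O=c+.055*bx; print('bay origin',O)
for n in 'PSQ':
    W=z[n]; D=W[...,:2]-O; X=D@bx; Y=D@by; Z=W[...,2]
    m=(abs(X)<.045)&(abs(Y)<.03)&(Z>.04)&(Z<.088)
    t=m&(Z>.073)
    print(n,'lever',m.sum(),X[m].mean(),X[m].min(),X[m].max(),Y[m].mean(),Y[m].min(),Y[m].max(),'top',t.sum(),X[t].mean(),Y[t].mean())
    k=(X>.0)&(X<.06)&(abs(Y)<.05)&(Z>.125)&(Z<.2)
    for lo in(.13,.145,.16,.175,.19):
        j=k&(Z>=lo)&(Z<lo+.015)
        if j.any(): print('  hook z',lo,j.sum(),X[j].mean().round(4),Y[j].mean().round(4),X[j].min().round(3),X[j].max().round(3),Z[j].min().round(3))
W=z['P'];D=W[...,:2]-O;X=D@bx;Y=D@by;Z=W[...,2];m=(Z>.19)&(Z<.23)&(X>-.1)&(X<.05)&(abs(Y)<.03)
f=np.polyfit(X[m],Z[m],1);print('rod slope z',f,'y',np.polyfit(X[m],Y[m],1),X[m].max())
E
```

```text
board rect [0.56593022 0.15453911] [ 18.16690521 219.0515625 ] 5.874879360198975 0.10194341260465087
angle 5.781679089333434
bay origin [0.62065044 0.16007971]
P lever 224 -0.00461313400284451 -0.006981291685549484 -1.1909646063244196e-05 0.005046287052283936 -0.0007994559780277351 0.011554804349368739 top 165 -0.0038377746650421177 0.00498615659066893
S lever 85 -0.005035174949331994 -0.008178071888469099 0.000442347703340472 0.0020367787262181667 -0.013386614572765177 0.011399053442187751 top 30 -0.004467725346654916 0.0012432009942263888
  hook z 0.13 9 0.0222 -0.0094 0.019 0.027 0.137
  hook z 0.145 15 0.0231 -0.0087 0.02 0.026 0.146
  hook z 0.16 19 0.0235 -0.0087 0.02 0.028 0.16
  hook z 0.175 18 0.0234 -0.0086 0.02 0.029 0.175
  hook z 0.19 14 0.0234 -0.0089 0.02 0.028 0.19
Q lever 54 -0.004078662479962762 -0.044854201905754225 0.0019865738453202254 -0.003494344778871772 -0.014384817217863412 0.011441395475556426 top 16 -0.004819127896875639 -0.002189729428750483
  hook z 0.13 3 0.026 -0.0135 0.024 0.03 0.136
  hook z 0.145 9 0.0265 -0.0133 0.023 0.029 0.146
  hook z 0.16 7 0.0249 -0.0128 0.022 0.028 0.162
  hook z 0.175 11 0.0266 -0.0132 0.022 0.03 0.177
  hook z 0.19 4 0.0251 -0.0126 0.022 0.029 0.191
rod slope z [-0.11430217  0.20579534] y [ 0.00580596 -0.0099628 ] -0.0035051929306853438
```

>>> carry_out --series '[[[-0.1, 1, 0], [0, 0, 0]], [[0, 0, -3], [0, 0, 0]], [[0, 0, -3], [0, 0, 0]], [[0, 0, -1.7], [0, 0, 0]], [[0, 0, -1], [0, 0, 0]], [[0, 0, 0], [0, 0, 0]], [[0, 0, 0], [0, 0, 0]], [[0, 0, 0], [0, 0, 0]]]'

```text
t: 15.6
ee_pos: [0.5061, 0.1484, 0.0631]
tcp_rot: [-0.0, 0.999, 0.053, 0.001]
force: [-0.8, 0.4, -1.2]
opening: 0.198
```

```bash
cat >> h.py <<'E'
A=np.radians(5.8); bx=np.array([np.cos(A),np.sin(A)]); by=np.array([-bx[1],bx[0]]); O=np.array([.62065,.16008])
def bay(hook_z=(.05,.11)):
    o=arm.get_obs(); e=o['ee_pos']; print('t',o['t'],'ee bay',(e[:2]-O)@bx,(e[:2]-O)@by,e[2],'F along bay',o['force'][:2]@bx,o['force'][:2]@by,o['force'][2],'My',o['wrist_torque'].round(2))
    for n in('side','scene'):
        p,d,c,M=cam(n); W=cloud(d,c,M); D=W[...,:2]-O; X=D@bx; Y=D@by; Z=W[...,2]; h=cv2.cvtColor(p,cv2.COLOR_RGB2HSV); br=(h[...,1]>110)&(h[...,0]>14)&(h[...,0]<34)
        m=(abs(X)<.045)&(abs(Y)<.02)&(Z>.04)&(Z<.088)&~br; print(n,'lever',m.sum(),np.median(X[m]).round(4),Y[m].mean().round(4))
        k=(X>-.03)&(X<.06)&(abs(Y)<.05)&(Z>.035)&(Z<.125)&br
        for lo in np.arange(.035,.125,.02):
            j=k&(Z>=lo)&(Z<lo+.02)
            if j.any(): print('  hook z',lo.round(3),j.sum(),np.median(X[j]).round(4),np.median(Y[j]).round(4),Z[j].min().round(3))
E
python3 -c "
from h import *
bay(); print([arm.get_obs()['force'].round(2) for _ in range(2)])"
```

```text
t 15.6 ee bay -0.11511034905894232 -6.776417712553266e-05 0.06314676349507192 F along bay -0.7767257757455307 0.4662579973910197 -1.152603693763739 My [-0.04  0.02  0.  ]
side lever 92 -0.0059 0.002
  hook z 0.055 14 0.0254 0.0018 0.059
  hook z 0.075 21 0.0248 0.0014 0.075
  hook z 0.095 14 0.0247 0.0025 0.097
  hook z 0.115 56 0.002 0.002 0.118
scene lever 61 -0.0004 -0.0028
  hook z 0.055 2 0.0294 0.0004 0.068
  hook z 0.075 9 0.0281 -0.0017 0.077
  hook z 0.095 13 0.028 -0.0015 0.096
  hook z 0.115 38 0.0038 -0.0009 0.116
[array([ 1.26, -0.51, -2.25]), array([ 1.26, -0.51, -2.25])]
```

>>> carry_out --series '[[[-0.8, -0.08, 0], [0, 0, 0]], [[-0.8, -0.08, 0], [0, 0, 0]], [[-0.2, -0.02, 0], [0, 0, 0]], [[-0.2, -0.02, 0], [0, 0, 0]], [[-0.2, -0.02, 0], [0, 0, 0]], [[-0.2, -0.02, 0], [0, 0, 0]], [[0, 0, 0], [0, 0, 0]], [[0, 0, 0], [0, 0, 0]]]'

```text
t: 16.5
ee_pos: [0.481, 0.1457, 0.0617]
tcp_rot: [-0.0, 0.999, 0.053, 0.0]
force: [1.4, 0.6, -1.8]
opening: 0.196
```

```bash
python3 -c "
from h import *
bay()"
```

```text
t 16.5 ee bay -0.14039061725158683 -0.00020627988073628964 0.061685636291463286 F along bay 1.473651297575831 0.4814620819259987 -1.7763503273799417 My [-0.   -0.22  0.01]
side lever 91 -0.01 0.0022
  hook z 0.055 8 0.0009 0.0016 0.06
  hook z 0.075 14 0.0007 0.0016 0.076
  hook z 0.095 18 -0.0006 0.0028 0.096
  hook z 0.115 35 -0.0128 0.0021 0.117
scene lever 40 -0.0057 -0.0069
  hook z 0.055 9 0.0009 -0.0028 0.056
  hook z 0.075 6 0.0029 -0.0023 0.075
  hook z 0.095 10 0.004 -0.002 0.097
  hook z 0.115 24 -0.0109 -0.0019 0.115
```

>>> carry_out --series '[[[-0.2, -0.02, 0], [0, 0, 0]], [[-0.1, -0.01, 0], [0, 0, 0]], [[-0.1, -0.01, 0], [0, 0, 0]], [[0, 0, 0], [0, 0, 0]]]'

```text
t: 17.0
ee_pos: [0.4769, 0.1452, 0.0616]
tcp_rot: [0.0, 0.999, 0.053, 0.0]
force: [2.3, 0.5, -2.4]
opening: 0.194
```

>>> carry_out --series '[[[-0.05, -0.005, 0], [0, 0, 0]], [[-0.05, -0.005, 0], [0, 0, 0]], [[0, 0, 0], [0, 0, 0]]]'

```text
t: 17.3
ee_pos: [0.4759, 0.1451, 0.0616]
tcp_rot: [-0.0, 0.999, 0.053, 0.0]
force: [3.4, 0.1, -3.3]
opening: 0.195
```

>>> carry_out --series '[[[-0.05, -0.005, 0], [0, 0, 0]], [[0, 0, 0], [0, 0, 0]]]'

```text
t: 17.5
ee_pos: [0.4754, 0.1451, 0.0616]
tcp_rot: [-0.0, 0.999, 0.053, 0.0]
force: [3.0, 0.5, -2.2]
opening: 0.198
```

>>> carry_out --series '[[[-0.05, -0.005, 0], [0, 0, 0]], [[-0.05, -0.005, 0], [0, 0, 0]], [[0, 0, 0], [0, 0, 0]]]'

```text
t: 17.8
ee_pos: [0.4744, 0.145, 0.0616]
tcp_rot: [-0.0, 0.999, 0.053, -0.0]
force: [3.8, -0.2, -3.0]
opening: 0.195
```

>>> carry_out --series '[[[-0.05, -0.005, 0], [0, 0, 0]], [[0, 0, 0], [0, 0, 0]]]'

```text
t: 18.0
ee_pos: [0.4739, 0.145, 0.0616]
tcp_rot: [0.0, 0.999, 0.053, -0.0]
force: [4.3, -0.2, -3.0]
opening: 0.195
```

>>> carry_out --series '[[[-0.05, -0.005, 0], [0, 0, 0]], [[0, 0, 0], [0, 0, 0]]]'

```text
t: 18.2
ee_pos: [0.4734, 0.1449, 0.0616]
tcp_rot: [-0.0, 0.999, 0.053, -0.0]
force: [3.2, 0.9, -3.2]
opening: 0.193
```

>>> carry_out --series '[[[-0.05, -0.005, 0], [0, 0, 0]], [[0, 0, 0], [0, 0, 0]]]'

```text
t: 18.4
ee_pos: [0.4729, 0.1449, 0.0616]
tcp_rot: [0.0, 0.999, 0.053, 0.0]
force: [3.2, 0.5, -3.0]
opening: 0.198
```

>>> carry_out --series '[[[-0.05, -0.005, 0], [0, 0, 0]], [[0, 0, 0], [0, 0, 0]]]'

```text
t: 18.6
ee_pos: [0.4724, 0.1448, 0.0616]
tcp_rot: [-0.0, 0.999, 0.053, -0.0]
force: [2.6, 0.5, -2.1]
opening: 0.194
```

>>> carry_out --series '[[[-0.05, -0.005, 0], [0, 0, 0]], [[0, 0, 0], [0, 0, 0]]]'

```text
t: 18.8
ee_pos: [0.4719, 0.1448, 0.0616]
tcp_rot: [0.0, 0.999, 0.053, -0.0]
force: [3.4, 0.6, -2.3]
opening: 0.196
```

```bash
python3 -c "
from h import *
bay()"
```

```text
t 18.8 ee bay -0.14957013169861347 -0.00021480642751505255 0.06156234851813351 F along bay 3.402545421916273 0.28201263562641155 -2.3103148031072003 My [ 0.04 -0.54  0.03]
side lever 89 -0.0187 0.0024
  hook z 0.055 5 -0.0078 0.0023 0.062
  hook z 0.075 16 -0.0091 0.0022 0.076
  hook z 0.095 13 -0.0096 0.0032 0.096
  hook z 0.115 28 -0.0181 0.0023 0.116
scene lever 44 -0.014 -0.0058
  hook z 0.055 6 -0.0077 -0.0024 0.06
  hook z 0.075 8 -0.0072 -0.0014 0.077
  hook z 0.095 12 -0.0074 -0.0013 0.098
  hook z 0.115 17 -0.0173 -0.0019 0.116
```

>>> carry_out --series '[[[-0.04, -0.004, 0], [0, 0, 0]], [[0, 0, 0], [0, 0, 0]]]'

```text
t: 19.1
ee_pos: [0.4715, 0.1447, 0.0616]
tcp_rot: [0.0, 0.999, 0.053, 0.0]
force: [3.8, 0.8, -2.1]
opening: 0.195
```

>>> carry_out --series '[[[-0.04, -0.004, 0], [0, 0, 0]], [[0, 0, 0], [0, 0, 0]]]'

```text
t: 19.3
ee_pos: [0.4711, 0.1447, 0.0616]
tcp_rot: [-0.0, 0.999, 0.053, 0.0]
force: [3.2, 0.7, -2.8]
opening: 0.191
```

>>> carry_out --series '[[[-0.04, -0.004, 0], [0, 0, 0]], [[0, 0, 0], [0, 0, 0]]]'

```text
t: 19.5
ee_pos: [0.4707, 0.1447, 0.0616]
tcp_rot: [-0.0, 0.999, 0.053, 0.0]
force: [4.4, 0.1, -2.6]
opening: 0.193
```

>>> carry_out --series '[[[-0.03, -0.003, 0], [0, 0, 0]], [[0, 0, 0], [0, 0, 0]]]'

```text
t: 19.7
ee_pos: [0.4707, 0.1447, 0.0616]
tcp_rot: [-0.0, 0.999, 0.053, 0.0]
force: [5.2, 0.5, -4.5]
opening: 0.198
```

>>> carry_out --series '[[[-0.03, -0.003, 0], [0, 0, 0]], [[0, 0, 0], [0, 0, 0]]]'

```text
t: 19.9
ee_pos: [0.4706, 0.1447, 0.0617]
tcp_rot: [-0.0, 0.999, 0.053, 0.001]
force: [6.5, -0.3, -4.4]
opening: 0.193
```

>>> carry_out --series '[[[-0.03, -0.003, 0], [0, 0, 0]], [[0, 0, 0], [0, 0, 0]]]'

```text
t: 20.1
ee_pos: [0.4706, 0.1447, 0.0617]
tcp_rot: [-0.0, 0.999, 0.053, 0.001]
force: [7.5, 0.6, -5.8]
opening: 0.193
```

>>> carry_out --series '[[[-0.03, -0.003, 0], [0, 0, 0]], [[0, 0, 0], [0, 0, 0]]]'

```text
t: 20.3
ee_pos: [0.4705, 0.1446, 0.0618]
tcp_rot: [-0.0, 0.999, 0.053, 0.001]
force: [8.9, 0.4, -7.0]
opening: 0.193
```

At the stop. The arm gives about 4 N per mm, and some vertical friction adds to the total. One more small step, then I hold.

>>> carry_out --series '[[[-0.02, -0.002, -0.02], [0, 0, 0]], [[0, 0, 0], [0, 0, 0]]]'

```text
t: 20.5
ee_pos: [0.4705, 0.1446, 0.0616]
tcp_rot: [-0.0, 0.999, 0.053, 0.001]
force: [10.1, 1.0, -5.9]
opening: 0.196
```

```bash
python3 -c "
from h import *
F=[]
for i in range(5):
    viewer.read_camera('side'); F.append(arm.get_obs()['force'])
print(np.round(F,2),np.mean(F,0),arm.get_obs()['ee_pos'],arm.get_obs()['t'])"
```

```text
[[ 9.35  1.79 -6.21]
 [10.6   1.36 -7.43]
 [11.06  1.71 -6.53]
 [ 9.81  1.14 -6.05]
 [10.64  0.82 -6.43]] [10.29010102  1.36452449 -6.52910586] [0.47049596 0.1446191  0.06164008] 20.75
```

Mean pull is 10.3 N along x and about 11.4 N in total. I hold it for over a second.

>>> carry_out --series '[[[0, 0, 0], [0, 0, 0]], [[0, 0, 0], [0, 0, 0]], [[0, 0, 0], [0, 0, 0]], [[0, 0, 0], [0, 0, 0]], [[0, 0, 0], [0, 0, 0]], [[0, 0, 0], [0, 0, 0]], [[0, 0, 0], [0, 0, 0]], [[0, 0, 0], [0, 0, 0]], [[0, 0, 0], [0, 0, 0]], [[0, 0, 0], [0, 0, 0]], [[0, 0, 0], [0, 0, 0]], [[0, 0, 0], [0, 0, 0]]]'

```text
t: 21.95
ee_pos: [0.4705, 0.1446, 0.0617]
tcp_rot: [-0.0, 0.999, 0.053, 0.001]
force: [10.1, 1.2, -7.9]
opening: 0.191
```

```bash
python3 -c "
from h import *
F=[]
for i in range(4):
    viewer.read_camera('side'); F.append(arm.get_obs()['force'])
print(np.mean(F,0)); bay()"
```

```text
[ 9.52197468  0.71094781 -6.66677502]
t 22.15 ee bay -0.15099053128634785 -0.0001942087007234649 0.06163439909039616 F along bay 9.641364055933215 -1.0775531598790384 -6.534036746794959 My [ 0.13 -1.32  0.02]
side lever 94 -0.0199 0.0021
  hook z 0.055 4 -0.0077 0.0009 0.065
  hook z 0.075 12 -0.0101 0.0025 0.079
  hook z 0.095 19 -0.0112 0.003 0.096
  hook z 0.115 24 -0.0184 0.0019 0.117
scene lever 43 -0.0164 -0.0064
  hook z 0.055 8 -0.0097 -0.0017 0.055
  hook z 0.075 8 -0.0075 -0.0016 0.078
  hook z 0.095 8 -0.0077 -0.0033 0.095
  hook z 0.115 20 -0.0166 -0.001 0.116
```

>>> carry_out --series '[[[0.2, 0.02, 0], [0, 0, 0]], [[0.5, 0.05, 0], [0, 0, 0]], [[1, 0.1, 0], [0, 0, 0]], [[0.3, 0.03, 0], [0, 0, 0]], [[0, 0, 2], [0, 0, 0]], [[0, 0, 3], [0, 0, 0]], [[0, 0, 3], [0, 0, 0]], [[0, 0, 1], [0, 0, 0]], [[0, 0, 0], [0, 0, 0]], [[0, 0, 0], [0, 0, 0]]]'

```text
t: 23.25
ee_pos: [0.4887, 0.1464, 0.1499]
tcp_rot: [0.0, 0.999, 0.053, -0.001]
force: [-0.6, 0.6, -1.9]
opening: 0.194
```

```bash
python3 - <<'E'
from h import *
o=arm.get_obs(); e=o['ee_pos']; print(o['t'],e,o['tcp_rot'],o['force'])
def hook(n,e):
    p,d,c,M=cam(n); P=cloud(d,c,M); a=np.radians(6.1); x=np.array([np.cos(a),np.sin(a)]); y=np.array([-x[1],x[0]]); D=P[...,:2]-e[:2]; X,Y,Z=D@x,D@y,P[...,2]-e[2]
    h=cv2.cvtColor(p,cv2.COLOR_RGB2HSV); br=(h[...,1]>100)&(h[...,0]>12)&(h[...,0]<34)&(abs(Y)<.06)&(Z>-.04)&(Z<.1)
    for lo in np.arange(-.09,.16,.025):
        j=br&(X>lo)&(X<lo+.025)&(Z>.035); 
        if j.sum()>3: print(n,'X',lo.round(3),j.sum(),'Y %.4f Z %.4f'%(np.median(Y[j]),np.median(Z[j])))
    for lo in np.arange(-.02,.05,.015):
        j=br&(X>.12)&(X<.165)&(Z>lo)&(Z<lo+.015)
        if j.sum()>2: print(n,'bend Z',lo.round(3),j.sum(),'X %.4f Y %.4f Zmin %.4f'%(np.median(X[j]),np.median(Y[j]),Z[j].min()))
hook('side',e); hook('wrist',e)
p,d,c,M=cam('side'); P=cloud(d,c,M); D=P[...,:2]-O; X=D@bx; Y=D@by; Z=P[...,2]; m=(abs(X)<.045)&(abs(Y)<.02)&(Z>.04)&(Z<.088); print('lever',m.sum(),np.median(X[m]))
E
```

```text
23.25 [0.48872681 0.14640478 0.14993727] [ 8.73475147e-05  9.98569690e-01  5.34589925e-02 -8.38718048e-04] [-0.58140443  0.63447656 -1.90438366]
side X -0.09 20 Y 0.0018 Z 0.0601
side X -0.065 43 Y 0.0020 Z 0.0602
side X -0.04 129 Y 0.0071 Z 0.0636
side X -0.015 35 Y 0.0048 Z 0.0702
side X 0.01 79 Y 0.0075 Z 0.0611
side X 0.035 58 Y 0.0033 Z 0.0598
side X 0.06 36 Y 0.0019 Z 0.0587
side X 0.085 37 Y 0.0023 Z 0.0587
side X 0.11 34 Y 0.0008 Z 0.0583
side X 0.135 33 Y 0.0020 Z 0.0480
side bend Z -0.005 18 X 0.1384 Y 0.0022 Zmin -0.0041
side bend Z 0.01 17 X 0.1395 Y 0.0021 Zmin 0.0103
side bend Z 0.025 21 X 0.1405 Y 0.0018 Zmin 0.0251
side bend Z 0.04 16 X 0.1395 Y 0.0031 Zmin 0.0401
wrist X -0.04 617 Y 0.0007 Z 0.0697
wrist X -0.015 2215 Y 0.0002 Z 0.0696
wrist X 0.01 2496 Y 0.0003 Z 0.0693
wrist X 0.035 1858 Y 0.0003 Z 0.0618
wrist X 0.06 1304 Y 0.0003 Z 0.0605
wrist X 0.085 1540 Y 0.0007 Z 0.0602
wrist X 0.11 141 Y 0.0008 Z 0.0601
lever 81 -0.020348174435214677
```

The lever stays at x≈-20 mm after backing off. The hook is still square in the hand, pitched only about 0.01 rad. I carry it back above the rest.

>>> carry_out --series '[[[0.4, -3, 0], [0, 0, 0.5]], [[0.4, -4, 0], [0, 0, 0.5]], [[0.4, -4, 0], [0, 0, 0]], [[0.4, -4, 0], [0, 0, 0]], [[0.4, -4, 0], [0, 0, 0]], [[0.4, -4, 0], [0, 0, 0]], [[0.5, -3, 0], [0, 0, 0]], [[0.5, -3, 0], [0, 0, 0]], [[0, 0, 0], [0, 0, 0]], [[0, 0, 0], [0, 0, 0]], [[0, 0, 0], [0, 0, 0]]]'

```text
t: 24.5
ee_pos: [0.5228, -0.1425, 0.1505]
tcp_rot: [-0.001, 0.998, 0.062, -0.001]
force: [-0.2, 0.3, -1.8]
opening: 0.195
```

```bash
python3 -c "
from h import *
o=arm.get_obs(); print(o['t'],o['ee_pos'],o['tcp_rot'],o['force'],np.degrees(2*np.arctan2(o['tcp_rot'][2],o['tcp_rot'][1])))"
```

```text
24.5 [ 0.5227781  -0.14253362  0.15048246] [-5.28947401e-04  9.98053413e-01  6.23589165e-02 -6.86396744e-04] [-0.23487082  0.33753693 -1.75691509] 7.150447508266516
```

>>> carry_out --series '[[[0, -0.1, -3], [0, 0, 0]], [[0, 0, -3], [0, 0, 0]], [[0, 0, -2.5], [0, 0, 0]], [[0, 0, -1.5], [0, 0, 0]], [[0, 0, -1], [0, 0, 0]], [[0, 0, -0.5], [0, 0, 0]], [[0, 0, -0.3], [0, 0, 0]], [[0, 0, 0], [0, 0, 0]], [[0, 0, 0], [0, 0, 0]]]'

```text
t: 25.4
ee_pos: [0.5241, -0.1448, 0.0344]
tcp_rot: [0.0, 0.998, 0.062, 0.001]
force: [0.0, 0.1, -1.3]
opening: 0.195
```

>>> carry_out --series '[[[0, 0.1, -0.2], [0, 0, 0]], [[0, 0, -0.2], [0, 0, 0]], [[0, 0, 0], [0, 0, 0]], [[0, 0, 0], [0, 0, 0]]]'

```text
t: 25.8
ee_pos: [0.5237, -0.1437, 0.0297]
tcp_rot: [0.0, 0.998, 0.062, 0.0]
force: [1.9, -0.5, -0.4]
opening: 0.199
```

```bash
python3 -c "
from h import *
o=arm.get_obs(); print(o['t'],o['ee_pos'],o['force'],o['wrist_torque'])"
```

```text
25.8 [ 0.52368615 -0.14366014  0.02969075] [ 1.8657936  -0.51404702 -0.39729529] [-0.08338257 -0.19561794 -0.06005392]
```

>>> carry_out --series '[[[0, 0, 0], [0, 0, 0]], [[0, 0, 0], [0, 0, 0]], [[0, 0, 0], [0, 0, 0]], [[0, 0, 0], [0, 0, 0]], [[0, 0, 0], [0, 0, 0]], [[0, 0, 0], [0, 0, 0]], [[0, 0, 0], [0, 0, 0]], [[0, 0, 0], [0, 0, 0]]]' --claw 1 --grip_force 20

```text
t: 26.6
ee_pos: [0.5233, -0.1435, 0.0294]
tcp_rot: [-0.0, 0.998, 0.062, 0.0]
force: [0.3, -0.5, 0.5]
opening: 1.005
```

>>> carry_out --series '[[[0, 0, 1], [0, 0, 0]], [[0, 0, 3], [0, 0, 0]], [[0, 0, 4], [0, 0, 0]], [[0, 0, 4], [0, 0, 0]], [[0, 0, 4], [0, 0, 0]], [[0, 0, 2], [0, 0, 0]], [[0, 0, 0], [0, 0, 0]], [[0, 0, 0], [0, 0, 0]], [[0, 0, 0], [0, 0, 0]]]'

```text
t: 27.5
ee_pos: [0.5225, -0.1432, 0.208]
tcp_rot: [-0.0, 0.998, 0.062, -0.001]
force: [0.3, -0.1, 0.1]
opening: 0.999
```

```bash
python3 - <<'E'
from h import *
roll(); p,P=rod(); bay()
print(np.array([P[v,236:276:4,2] for v in range(110,200,20)]).round(3))
q=cam('scene')[0]; im=np.zeros((384,800,3),np.uint8); im[:300,:400]=cv2.resize(p,(400,300)); im[:,410:794]=cv2.resize(q[130:290,190:350],(384,384),interpolation=cv2.INTER_CUBIC); save('c8.png',im)
a=np.load('scene0.npz')['p'].astype(int); dd=abs(a-q).max(2)
for n,(u,v) in dict(stopper=(230,185),key=(252,177),lighter=(275,155),conch=(218,282),pebble=(282,258),bowl=(143,287),lotion=(308,118)).items(): print(n,np.median(dd[v-8:v+8,u-8:u+8]),dd[v-8:v+8,u-8:u+8].max())
E
```

```text
[[ 0.12  -0.001  0.092]
 [ 0.129  0.004  0.09 ]
 [ 0.134  0.002  0.091]
 [ 0.136 -0.004  0.09 ]
 [ 0.145 -0.005  0.093]
 [ 0.148  0.001  0.084]
 [ 0.146 -0.002  0.075]
 [ 0.144 -0.004  0.062]
 [ 0.147  0.002  0.053]
 [ 0.147 -0.003  0.047]
 [ 0.14  -0.001  0.026]
 [ 0.147  0.001  0.023]]
t 27.55 ee [ 0.52237437 -0.14312933  0.20769616] [-5.92264926e-04  9.98064701e-01  6.21679116e-02 -1.28590446e-03] F [-0.3  -0.01 -0.76]
rod [ 0.12551196 -0.20853909] 7.153896149741858 y at .523 -0.14289634138065582 [ 0.66803216 -0.12494096  0.085     ] [ 0.44657973 -0.15236519  0.085     ]
t 27.6 ee bay -0.12840391949471192 -0.2917161882882656 0.20765658940246212 F along bay 0.3584013569821775 -0.25807263040642137 -0.20419245105036327 My [-0.01 -0.    0.04]
side lever 80 -0.0208 0.0026
scene lever 53 -0.0155 -0.0032
[[0.014 0.014 0.013 0.015 0.044 0.092 0.091 0.047 0.013 0.015]
 [0.014 0.014 0.014 0.014 0.014 0.091 0.091 0.015 0.014 0.014]
 [0.014 0.015 0.013 0.013 0.099 0.098 0.1   0.099 0.014 0.015]
 [0.013 0.014 0.015 0.014 0.099 0.099 0.099 0.099 0.016 0.015]
 [0.014 0.014 0.014 0.013 0.099 0.099 0.099 0.098 0.014 0.015]]
stopper 6.0 16
key 5.0 14
lighter 5.0 17
conch 5.0 13
pebble 5.0 13
bowl 29.0 65
lotion 5.0 13
```

View pics/c8.png

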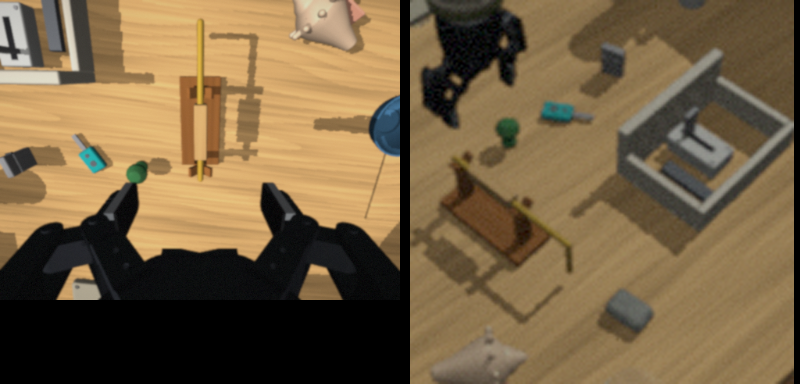

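The hook lies upright in both saddles within 1–2 mm of where it started. The lever stays at the stop and the fingers are clear. The bowl's brightness change is the arm's start shadow, since the arm was never near it. I hand in.

```bash
python3 -c "
from h import *
print(close_job(),arm.get_obs()['t'])"
```

```text
the job is handed in; nothing more can be done
the job is handed in; nothing more can be done
```

I drew the lever to its stop with the hook and held it there, then laid the hook back in its rest and let go. The job was handed in at about 27.6 s; no verdict was reported, so whether it latched is inferred.

- **First grasp:** this failed. The finger tips really sit about 37 mm behind the reported TCP, so the fingers shut on top of the handle and rolled the hook about 50° in its saddles. I pushed the bent end upright again with shut fingers and grasped again at the corrected depth.
- **The pull:** I felt the stop as the force rose from about 3 N. I then held roughly 10 N along the track for about 1.6 s. With vertical friction the total was about 11 N, and I aimed for 11 N on that total, so the pull along the track was somewhat below it.
- **Lever at the end:** the side camera put it at x ≈ -20.8 mm in the bay's frame, the same place as under load. The scene camera read -15.5 mm, about 4 to 5 mm further out, as it did throughout.
- **Hook at the end:** the rod lies within about 1.5 mm and 0.2° of where it started. The bent end hangs down and the handle top is flat, with the gripper open and clear above it.
- **Other things:** six of the seven bystanders look unchanged against the first picture. The bowl's patch differed in brightness; I took that to be the arm's shadow at the start and did not measure the bowl's position.

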